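# Fit the handle bar into a hand pump's deep socket

### The job

Fit the loose handle bar into the tilted blue lever socket of the hydraulic hand pump. Lift it from the wooden rest by its bare steel shank, push the nose partway in, past the catch, let go so that the socket holds it, then take it by the red grip and push it fully home until its collar sits against the socket's mouth. Let go at the end and leave the tape, wrench, screwdriver and jar around it where they lie.

Things in the scene. Friction and masses are not known exactly. Their poses are not given: they have to be found in the camera images.
- bar: Handle bar, 223 mm long, 0.14-0.28 kg. Origin on its axis at the collar's front face; x axis along the bar, nose to grip (it may roll about x). Bare steel shank 14 mm diameter ahead of the collar, to the rounded nose at x = -130 mm. Collar 27 mm diameter, x = 0 to 7. Red grip 20 mm diameter, x = 13 to 93. Mass centre near x = -35. Starts level in the rest, axis 55 mm above the bench.
- bar_nose (a point): Foremost point of the bar's rounded nose, on its axis, 130 mm ahead of the bar origin. Axes as bar.
- bar_grip (a point): Middle of the red grip, on the bar's axis, 53 mm behind the bar origin. Axes as bar.
- socket_mouth (a point): Centre of the mouth of the blue lever socket (36 mm square, 150 long), 0.16-0.2 m up. x points out of the bore (up, away from the pump), y level. The bar goes in along -x, its x along this x. Bore 16 mm diameter, 138 deep. A spring ball (catch) 32 mm inside presses the shank from the top side: past 40 mm it drags 5-12 N and holds the bar. Home: bar origin here, collar stops on the mouth.
- lever (a joint): Slope of the socket lever above level, rad (0.5 to 0.7 at the start); the mouth is its high end, 150 mm from the pivot. The pivot is stiff (about 4 N m) and stays where it is left.
- pump: Hydraulic hand pump, bolted down: base plate 210 x 120 mm, grey cylinder under the lever, up to 75 mm high; cheeks at the pivot up to 113 mm high. Origin on the bench about under the socket's mouth; the pump extends 190 mm towards -x and 20 mm towards +x of its frame.
- rest: Fixed wooden rest, base 245 x 70 x 10 mm. Origin on the bench under the bar's collar at the start; x along the bar, nose to grip. The red grip lies in an open-topped trough (x = 16 to 96 mm, 28 wide inside, 56 outside, 95 high) where fingers cannot take it; the nose in a notch block (x = -126 to -110, 50 wide, 60 high). Between them the shank is free all round, 38 mm above the base.
- tape: Bystander: roll of black tape lying flat, 68 mm diameter, 22 mm high. Origin at the centre of its underside.
- wrench: Bystander: steel wrench lying flat along its x axis, about 180 mm long.
- driver: Bystander: green-handled screwdriver lying flat along its x axis, about 200 mm long.
- jar: Bystander: small jar, 60 mm diameter, 70 mm high. Origin at the centre of its foot.

How it is judged:
By the outcome, as a careful person would: the job done as asked, in the order asked, and still so for the second after the job is handed in, with the robot touching nothing.
It also fails if it takes over 62 s, if anything falls off the work surface, if the arm or the gripper's body presses on something with over 40 N, if the wrist force passes 120 N, or if a joint passes its speed limit or range.

### The arm

A 6-joint arm with a two-finger parallel gripper is mounted at the origin on the work surface. World frame = base frame: x ahead of the robot, y to its left, z up, the work surface at z = 0. Lengths are in m, angles in degrees, forces in N, time in s.
With the tool pointing down it reaches from about 0.25 to 0.8 m from the base axis. Payload 3.9 kg.
Tool frame: the origin (TCP) lies at the very end of the fingers, on their centre line; the grasp point (between the pads) lies 19 mm behind it; x points along the fingers, z is the direction in which the jaws open and shut, and the axes are right-handed (so a half turn about x gives the same grasp; the last joint's range is limited). The gripper opens to 85 mm and grips with 20 to 120 N. Pads are 22 mm wide; open, the fingers measure 114 mm over their backs; the gripper's body (76 mm by 85 mm) begins 54 mm behind the grasp point. The pads swing forward as they close: fully open they stand 13 mm farther back than shut.
Start: joints at [-74.886, 14.897, -7.913, 67.191, 0, 90], TCP at [0.137, -0.507, 0.231] pointing down, gripper open.
Joint ranges: [-159.42, 159.42], [-47.68, 98.78], [-73.54, 78.23], [-108.79, 121.32], [-90, 84.71], [-180, 180]. Speed limits (degrees/s): [147.25, 147.25, 180, 180, 180, 180].

### API

Orientations are given as a 3x3 rotation matrix whose columns are the frame's x, y, z axes.
In Python, from cell import robot, viewer, workorder gives the robot as it stands.
- The arm moves only by the tool apply_moves, never from a script. Its argument "deltas" is a list of rows, each a list of 3 entries, a list of its own where there are three numbers: the turn, a rotation vector about the tool's x, y, z in rad, then the shift along the tool's x, y, z in cm, then the gripper command: -1 is shut, 1 is fully open, values between are in proportion. In form: [[[rx, ry, rz], [tx, ty, tz], hand], ...]. A call has 1 to 12 rows; each row shifts and turns the pose as measured when the row begins, along the tool's axes as they then stand; what a row does not reach is not made up. A row lasts 1/10 s, in which the tool goes at most 50 mm and 8.59 degrees, less where a joint would pass 70% of its speed; a pose out of reach is approached as far as the arm can. A call with a gripper value outside its range is refused whole. The fingers move at their own pace and stop on an object; "force" is the grip in N (left out, the last holds). Time passes only in rows, so rows that do not move let the fingers close. It gives the time, the measured TCP pose, the force and the opening at its end, in the units of the state.
- robot.state(): the state, without advancing time (a new reading comes with each control period).
- viewer.snapshot(name): name is "side" or "top" or "wrist"; returns a dict with "img" (384x512x3 uint8, blue, green, red), "vertical_fov" (degrees; the focal length in pixels is half the picture's height over the tangent of half this angle, whatever the lens; pixels are square), "cx", "cy" (the principal point, pixels), "rvec" (rotation vector, rad) and "tvec" (3), from world to camera coordinates, as OpenCV has them; the wrist camera has in their place "T_tool_cam" (4x4, takes a point from camera to tool coordinates, whose origin is the TCP and whose axes are the tool frame's). Camera axes: x right, y down, z forward; pixel columns grow to the right and rows downward; lengths in m; the calibration is good to about 2 mm. A picture is of the moment at which its call begins: read the wrist's pose just before it. There is no depth.
- workorder.sign_off(): hands the job in, once; it reports no verdict.
The state is a dict: "time_s": time; "joint_positions": joint angles; "qd": joint speeds; "joint_efforts": joint torques, N m; "eef_pos": TCP position; "ee_rot": TCP orientation; "ft_force": force on the tool from outside, world axes, zero at the start; "moment": the same for the moment, N m; "opening": finger opening in m.
Only numpy, scipy, OpenCV 4.12 (cv2) and the standard library are available. Lean on these libraries where they do the work, as an engineer would, in place of code of your own. Each camera call takes 0.05 s, during which the arm holds its last target.

## Working session

There is one attempt and no reset: what is moved stays moved. The work goes in short steps, Python scripts to look and compute and a tool call to move; the robot and the scene stay as the last step left them, time stands still between calls to the robot, and variables do not carry over. Pictures are saved under pics/ and viewed, and the job is handed in when it is done.

Besides the shell and the picture viewer there is one more tool, called after "Call:" as name([rows], argument=value, ...), one row to a line, values as JSON. apply_moves: Moves the arm, as the interface text tells. Its arguments: {"type":"object","properties":{"deltas":{"type":"array","items":{"type":"array"}},"force":{"type":"number"}},"required":["deltas"]}

```bash
ls; mkdir -p pics; cat > h.py <<'E'
import numpy as np, cv2, json
from cell import robot, viewer, workorder
def snap(name,tag):
    s=robot.state(); d=viewer.snapshot(name)
    cv2.imwrite(f'pics/{tag}.png',d['img'])
    f=192/np.tan(np.radians(d['vertical_fov'])/2)
    K=np.array([[f,0,d['cx']],[0,f,d['cy']],[0,0,1]])
    if 'rvec' in d:
        R=cv2.Rodrigues(np.array(d['rvec'],float))[0];t=np.array(d['tvec'],float).ravel()
    else:
        T=np.array(d['T_tool_cam']);E=np.eye(4);E[:3,:3]=s['ee_rot'];E[:3,3]=s['eef_pos']
        W=np.linalg.inv(E@T);R=W[:3,:3];t=W[:3,3]
    np.savez(f'pics/{tag}.npz',K=K,R=R,t=t)
    return d
def cam(tag):
    z=np.load(f'pics/{tag}.npz');return z['K'],z['R'],z['t']
def proj(tag,P):
    K,R,t=cam(tag);q=(np.atleast_2d(P)@R.T+t)@K.T;return q[:,:2]/q[:,2:]
def ray(tag,uv):
    K,R,t=cam(tag);d=R.T@np.linalg.solve(K,[uv[0],uv[1],1]);return -R.T@t,d/np.linalg.norm(d)
def onz(tag,uv,z):
    o,d=ray(tag,uv);return o+d*(z-o[2])/d[2]
def tri(*obs):
    A=np.zeros((3,3));b=np.zeros(3)
    for tag,uv in obs:
        o,d=ray(tag,uv);M=np.eye(3)-np.outer(d,d);A+=M;b+=M@o
    p=np.linalg.solve(A,b)
    return p,[np.linalg.norm((np.eye(3)-np.outer(d,d))@(p-o)) for o,d in [ray(*x) for x in obs]]
def crop(tag,x,y,w,h,s,out):
    im=cv2.imread(f'pics/{tag}.png')[y:y+h,x:x+w];cv2.imwrite(f'pics/{out}.png',cv2.resize(im,None,fx=s,fy=s,interpolation=cv2.INTER_CUBIC))
E
python3 - <<'E'
from h import *
np.set_printoptions(precision=4,suppress=True)
for n in ['side','top','wrist']:
    snap(n,n+'0');K,R,t=cam(n+'0');print(n,K[0,0],-R.T@t,R[2])
print(robot.state())
E
```

```text
pics
side 381.58774317415134 [0.0636 0.6376 0.9004] [ 0.4425 -0.5525 -0.7064]
top 458.0166925176755 [0.3588 0.0086 1.5638] [ 0.1274  0.0014 -0.9918]
wrist 302.6704853357046 [ 0.2189 -0.4844  0.3726] [-0.3179 -0.0839 -0.9444]
{'time_s': 0.15, 'joint_positions': array([-74.8853,  14.9292,  -7.9695,  67.1893,   0.0006,  90.0004]), 'qd': array([ 0.017 , -0.0614,  0.1595, -0.0857,  0.0197, -0.0513]), 'joint_efforts': array([ -0.    , -40.6006,  25.4167,   0.0127,   0.0001,  -0.    ]), 'eef_pos': array([ 0.1368, -0.5063,  0.2306]), 'ee_rot': array([[-0.0004,  0.9654,  0.2607],
       [ 0.0015,  0.2607, -0.9654],
       [-1.    ,  0.    , -0.0015]]), 'ft_force': array([ 0.1803, -0.0458,  0.0762]), 'moment': array([-0.0162, -0.0147, -0.0433]), 'opening': 0.0851955429970414}
```

View pics/side0.png

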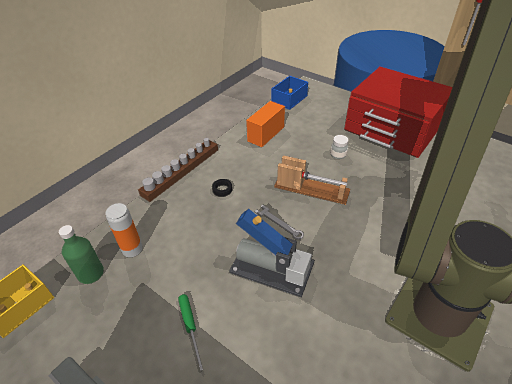

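View pics/top0.png

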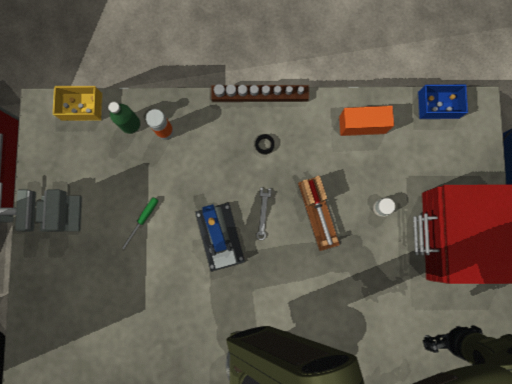

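View pics/wrist0.png

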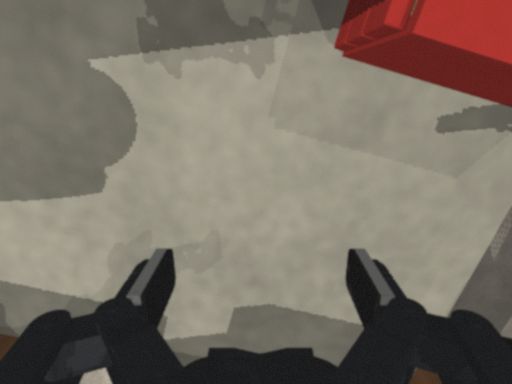

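```bash
python3 - <<'E'
from h import *
crop('top0',185,165,170,115,4.6,'c_top')
crop('side0',220,145,140,155,3.8,'c_side')
E
```

```text
(no output)
```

View pics/c_top.png

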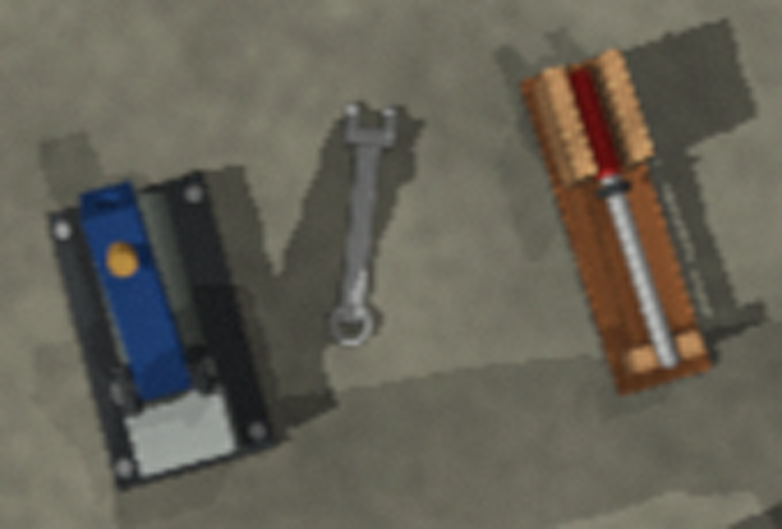

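View pics/c_side.png

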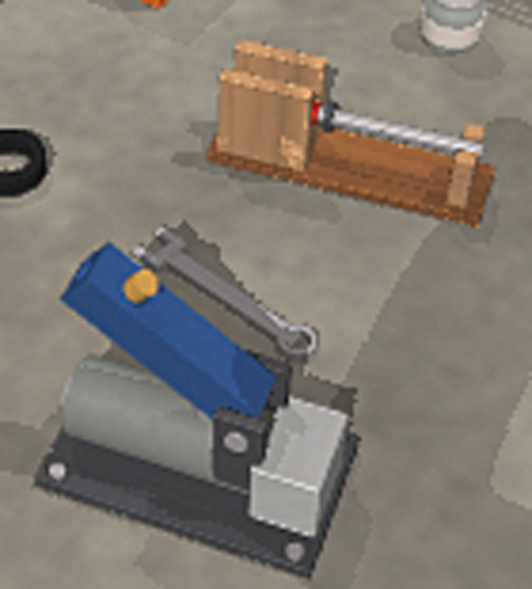

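```bash
python3 - <<'E'
from h import *
np.set_printoptions(precision=4,suppress=True)
T=lambda u,v:(185+u/4.6,165+v/4.6)
S=lambda u,v:(220+u/3.8,145+v/3.8)
n=onz('top0',T(668,365),.058);c=onz('top0',T(612,187),.055);print(n,c,np.linalg.norm(n-c))
print('nose side',onz('side0',S(482,150),.055),'collar',onz('side0',S(328,115),.055))
print('nose tri',tri(('top0',T(668,365)),('side0',S(482,150))),tri(('top0',T(612,187)),('side0',S(328,115))))
print('mouth',tri(('top0',T(109,199)),('side0',S(92,270))))
print('ball',tri(('top0',T(122,260)),('side0',S(142,285))))
print('pivot end top', onz('top0',T(163,395),.1))
for nm,uv in [('tape',(264,144)),('jar',(386,207))]: print(nm,onz('top0',uv,.02))
for nm,uv in [('w1',(370,135)),('w2',(352,325))]: print(nm,onz('top0',T(*uv),.005))
# base corners
for uv in [(52,215),(200,172),(270,440),(120,488)]: print(onz('top0',T(*uv),.01))
E
```

```text
[ 0.3898 -0.2281  0.058 ] [ 0.5174 -0.1914  0.055 ] 0.13284366510698903
nose side [ 0.3898 -0.2272  0.055 ] collar [ 0.5177 -0.1886  0.055 ]
nose tri (array([ 0.3901, -0.2287,  0.0536]), [np.float64(0.00024514010782641037), np.float64(0.00024514010782638343)]) (array([ 0.5183, -0.1913,  0.0526]), [np.float64(0.0007405042831274671), np.float64(0.000740504283127495)])
mouth (array([0.4964, 0.1565, 0.1801]), [np.float64(0.0014005896084040817), np.float64(0.0014005896084040436)])
ball (array([0.4578, 0.1484, 0.1831]), [np.float64(0.0008172254646381982), np.float64(0.0008172254646381925)])
pivot end top [0.3697 0.1273 0.1   ]
tape [ 0.7355 -0.0142  0.02  ]
jar [ 0.5156 -0.4259  0.02  ]
w1 [ 0.5624 -0.0183  0.005 ]
w2 [ 0.4211 -0.0041  0.005 ]
[0.503  0.2176 0.01  ]
[0.5345 0.1081 0.01  ]
[0.3374 0.0562 0.01  ]
[0.3032 0.1655 0.01  ]
```

Call:
apply_moves([
  [[0,0,0],[0.3,3.8,-1.9],1],
  [[0,0,0],[0.3,3.8,-1.9],1],
  [[0,0,0],[0.3,3.8,-1.9],1],
  [[0,0,0],[0.3,3.8,-1.9],1],
  [[0,0,0],[0.3,3.8,-1.9],1],
  [[0,0,0],[0.3,3.8,-1.9],1],
  [[0,0,0],[0.3,3.8,-1.9],1],
  [[0,0,0],[0.3,3.8,-1.9],1],
  [[0,0,0],[0.3,3.8,-1.9],1],
  [[0,0,0],[0.3,3.8,-1.9],1],
  [[0,0,0],[0,0,0],1],
])

```text
time_s: 1.25
eef_pos: [0.4654, -0.2155, 0.1963]
ee_rot: [[-0.001, 0.967, 0.255], [0.002, 0.255, -0.967], [-1.0, -0.001, -0.002]]
ft_force: [-0.4, 0.2, -0.2]
opening: 0.0855
```

```bash
python3 - <<'E'
from h import *
np.set_printoptions(precision=4,suppress=True)
snap('wrist','w1');s=robot.state();print(s['time_s'],s['eef_pos'],s['ee_rot'],s['joint_positions'])
crop('w1',0,0,512,384,1.5,'w1b')
E
```

```text
1.3 [ 0.4635 -0.2166  0.1963] [[-0.0032  0.9674  0.2531]
 [ 0.0009  0.2531 -0.9674]
 [-1.     -0.0029 -0.0017]] [-25.0298  14.7561 -13.4751  61.958   -0.0303 140.3095]
```

View pics/w1b.png

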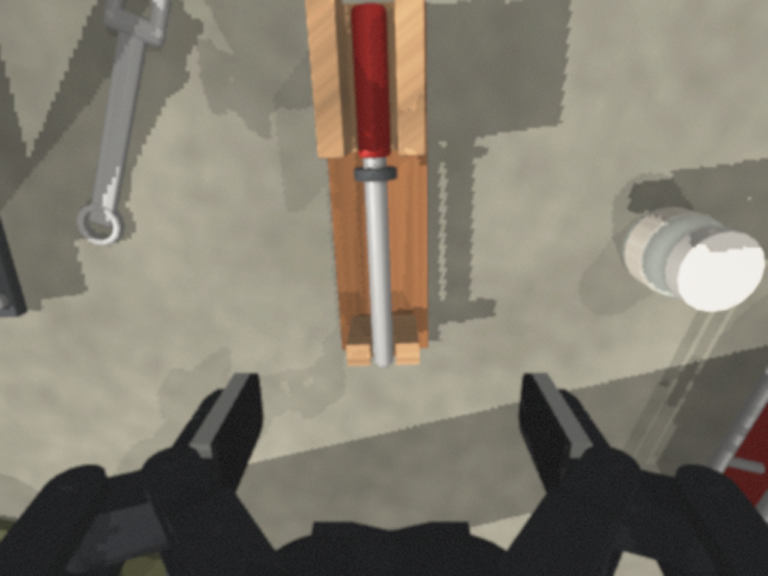

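```bash
python3 - <<'E'
from h import *
np.set_printoptions(precision=4,suppress=True)
n=onz('w1',(384/1.5,362/1.5),.055);c=onz('w1',(376/1.5,181/1.5),.055);g=onz('w1',(370/1.5,12/1.5),.055)
print(n,c,g,np.linalg.norm(n-c),np.linalg.norm(g-c))
for d in (c-n,g-c,g-n): print(np.degrees(np.arctan2(d[1],d[0])))
E
```

```text
[ 0.393  -0.2297  0.055 ] [ 0.5131 -0.1936  0.055 ] [ 0.6005 -0.1682  0.055 ] 0.12537989088822185 0.09096308877274945
16.729813821017895
16.223360925641373
16.516872017018677
```

Call:
apply_moves([
  [[-0.03,0,0],[1.0,0.85,-0.45],1],
  [[0,0,0],[2.0,0.85,-0.45],1],
  [[0,0,0],[3.5,0,0],1],
  [[0,0,0],[3.5,0,0],0.3],
  [[0,0,0],[3.0,0,0],0],
  [[0,0,0],[2.0,0,0],0],
  [[0,0,0],[0,0,0],0],
], force=80)

```text
time_s: 2.0
eef_pos: [0.4736, -0.2065, 0.0391]
ee_rot: [[-0.003, 0.96, 0.281], [0.0, 0.281, -0.96], [-1.0, -0.003, -0.001]]
ft_force: [-1.3, 0.0, 0.2]
opening: 0.0426
```

```bash
python3 - <<'E'
from h import *
np.set_printoptions(precision=4,suppress=True)
snap('wrist','w2');s=robot.state();print(s['time_s'],s['eef_pos'],s['ee_rot'],s['opening'])
crop('w2',0,0,512,384,1.5,'w2b')
E
```

```text
2.05 [ 0.4743 -0.2069  0.0403] [[-0.0021  0.9598  0.2807]
 [-0.0002  0.2807 -0.9598]
 [-1.     -0.0021 -0.0004]] 0.04294351252322128
```

View pics/w2b.png

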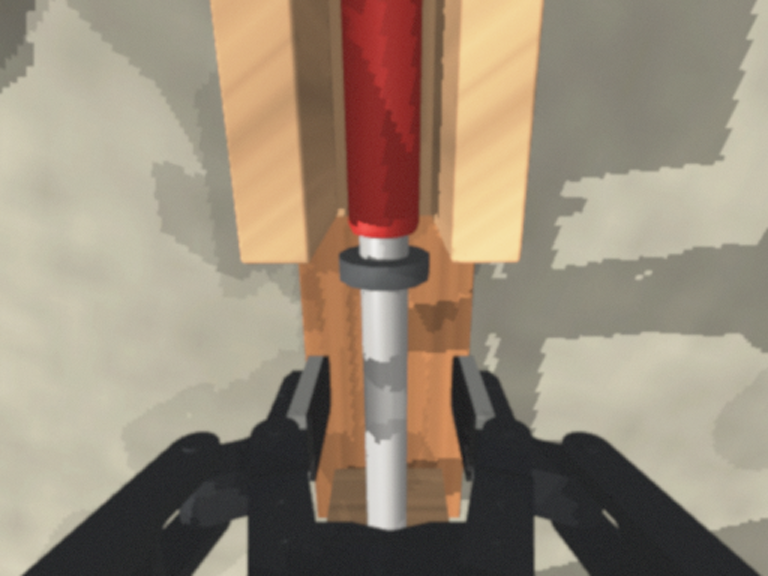

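Call:
apply_moves([
  [[0,0,0],[0.4,0,-0.15],0],
  [[0,0,0],[0,0,0],-1],
  [[0,0,0],[0,0,0],-1],
  [[0,0,0],[0,0,0],-1],
  [[0,0,0],[0,0,0],-1],
  [[0,0,0],[0,0,0],-1],
], force=80)

```text
time_s: 2.65
eef_pos: [0.4755, -0.2069, 0.0398]
ee_rot: [[0.003, 0.96, 0.28], [-0.002, 0.28, -0.96], [-1.0, 0.003, 0.003]]
ft_force: [0.2, 0.5, -3.1]
opening: 0.0115
```

```bash
python3 - <<'E'
from h import *
np.set_printoptions(precision=4,suppress=True)
print(onz('w2',(385/1.5,281/1.5),.055+.0))
snap('wrist','w3');s=robot.state();print(s['time_s'],s['eef_pos'],s['ee_rot'],s['opening'],s['ft_force'])
crop('w3',0,0,512,384,1.5,'w3b')
E
```

```text
[ 0.5129 -0.1935  0.055 ]
2.7 [ 0.4755 -0.2069  0.0398] [[ 0.0035  0.9601  0.2796]
 [-0.0018  0.2796 -0.9601]
 [-1.      0.0028  0.0027]] 0.011386612187307441 [-0.918   0.3122 -3.0505]
```

View pics/w3b.png

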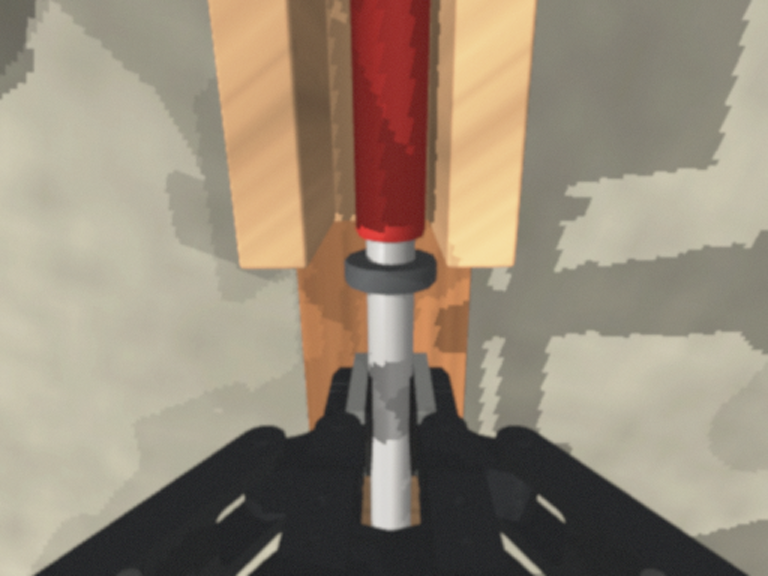

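Call:
apply_moves([
  [[0,0,0],[-1.0,0,0],-1],
  [[0,0,0],[-2.0,0,0],-1],
  [[0,0,0],[-3.0,0,0],-1],
  [[0,0,0],[-4.0,0,0],-1],
  [[0,0,0],[-4.0,0,0],-1],
  [[0,0,0],[-4.0,0,0],-1],
  [[0,0,0],[0,0,0],-1],
], force=80)

```text
time_s: 3.4
eef_pos: [0.4735, -0.2061, 0.2288]
ee_rot: [[0.001, 0.96, 0.28], [-0.002, 0.28, -0.96], [-1.0, 0.0, 0.002]]
ft_force: [0.9, 0.1, -2.2]
opening: 0.0113
```

```bash
python3 - <<'E'
from h import *
np.set_printoptions(precision=4,suppress=True)
snap('wrist','w4');s=robot.state();print(s['time_s'],s['eef_pos'],s['ee_rot'],s['opening'],s['ft_force'],s['moment'])
crop('w4',0,0,512,384,1.5,'w4b')
snap('side','s4');crop('s4',190,70,200,150,4,'s4b')
E
```

```text
3.45 [ 0.4722 -0.2055  0.2262] [[-0.0029  0.9599  0.2802]
 [-0.0003  0.2802 -0.9599]
 [-1.     -0.0029 -0.0005]] 0.011162983473135527 [-0.0709 -0.7219 -3.2999] [-0.0056 -0.0096  0.0271]
```

View pics/w4b.png

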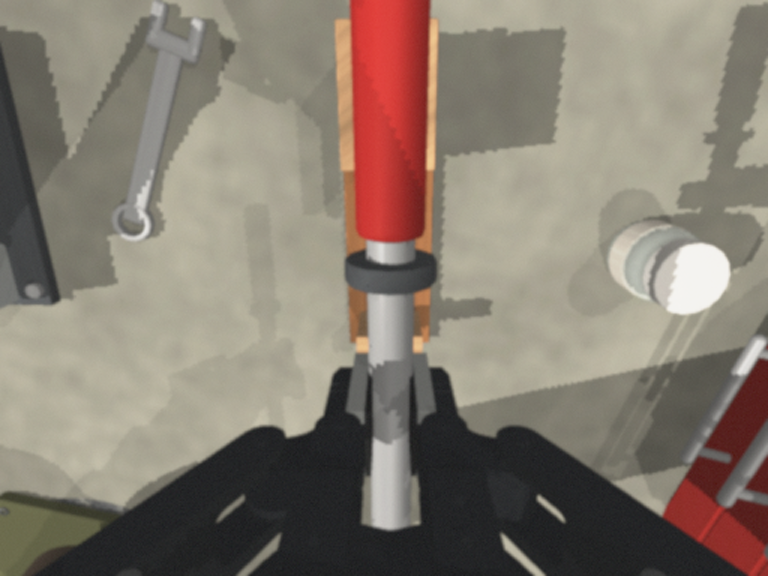

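View pics/s4b.png

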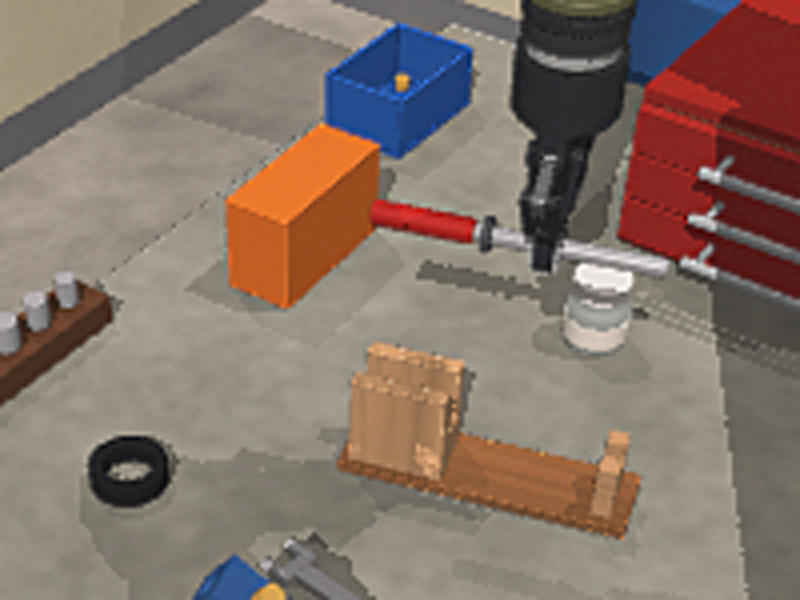

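Call:
apply_moves([
  [[0,0,0],[-1.3,0.3,-3.5],-1],
  [[0,0,0],[-1.3,0.3,-4.2],-1],
  [[0,0,0],[-1.3,0.3,-4.2],-1],
  [[0,0,0],[-1.3,0.3,-4.2],-1],
  [[0,0,0],[-1.3,0.3,-4.2],-1],
  [[0,0,0],[-1.0,0.2,-4.0],-1],
  [[0,0,0],[0,0,0],-1],
  [[0,0,0],[0,0,0],-1],
])

```text
time_s: 4.3
eef_pos: [0.4097, 0.0414, 0.2877]
ee_rot: [[-0.035, 0.96, 0.278], [0.004, 0.278, -0.96], [-0.999, -0.032, -0.014]]
ft_force: [-0.4, 0.4, -3.1]
opening: 0.0116
```

```bash
python3 - <<'E'
from h import *
np.set_printoptions(precision=4,suppress=True)
# bar in tool frame from w4
s=robot.state();print(s['time_s'],s['eef_pos'],s['ee_rot'],s['opening'],s['qd'])
snap('wrist','w5');crop('w5',0,0,512,384,1.5,'w5b')
d=viewer.snapshot('wrist');print(np.array(d['T_tool_cam']))
E
```

```text
4.3 [0.4097 0.0414 0.2877] [[-0.0347  0.96    0.278 ]
 [ 0.0045  0.2783 -0.9605]
 [-0.9994 -0.032  -0.014 ]] 0.011560278803471722 [ 2.2335 -0.0189 -1.1758  0.2492  1.2157  0.5149]
[[ 0.0003 -0.3288  0.9444 -0.1421]
 [ 0.     -0.9444 -0.3288  0.085 ]
 [ 1.      0.0001 -0.0003  0.0001]
 [ 0.      0.      0.      1.    ]]
```

View pics/w5b.png

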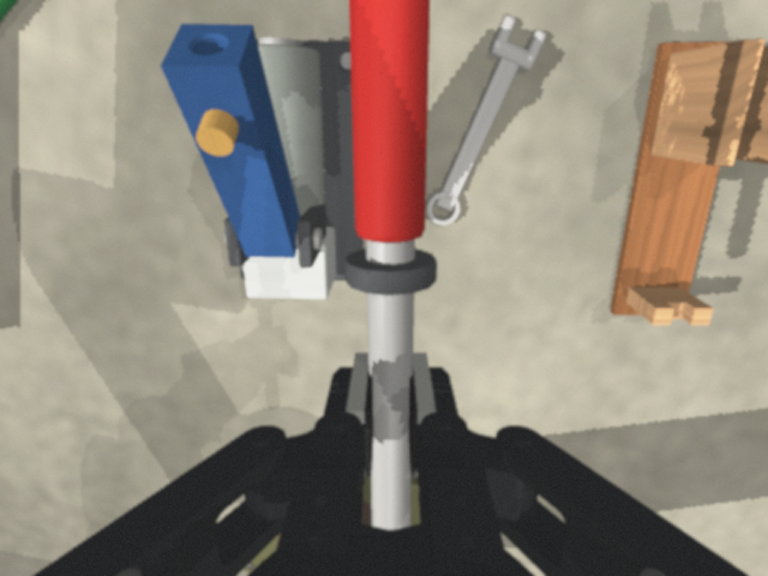

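```bash
python3 - <<'E'
from h import *
crop('w5',100,5,110,180,4.4,'w5c') 
crop('w5',100,5,80,60,9,'w5d')
E
```

```text
(no output)
```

View pics/w5c.png

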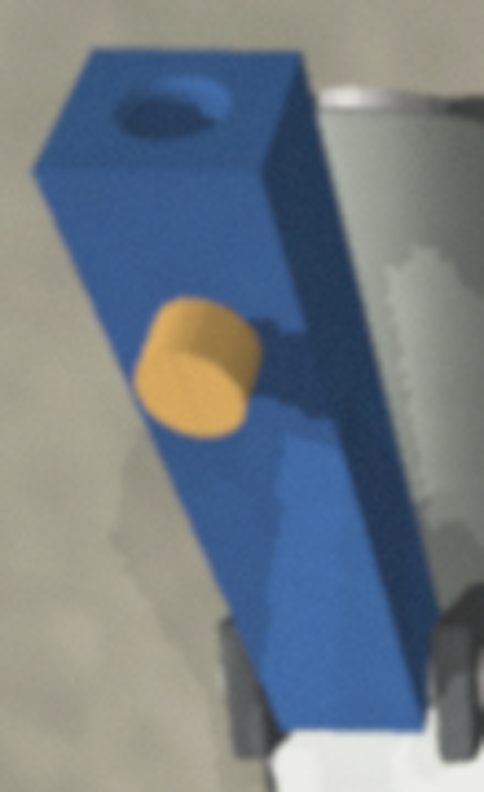

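View pics/w5d.png

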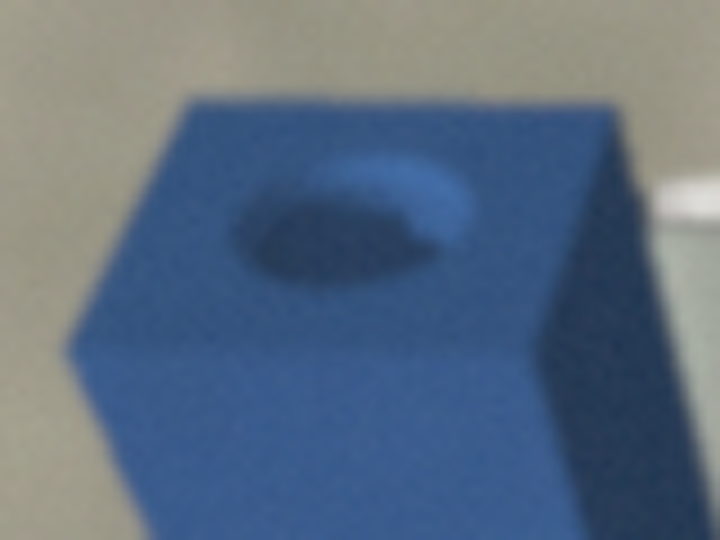

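```bash
python3 - <<'E'
from h import *
crop('side0',228,200,75,62,9,'s0c')
crop('top0',195,200,50,60,10,'t0c')
E
```

```text
(no output)
```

View pics/s0c.png

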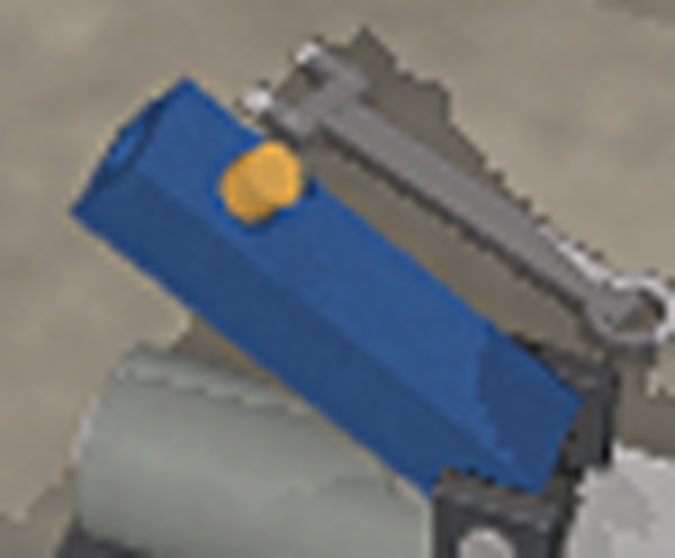

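View pics/t0c.png

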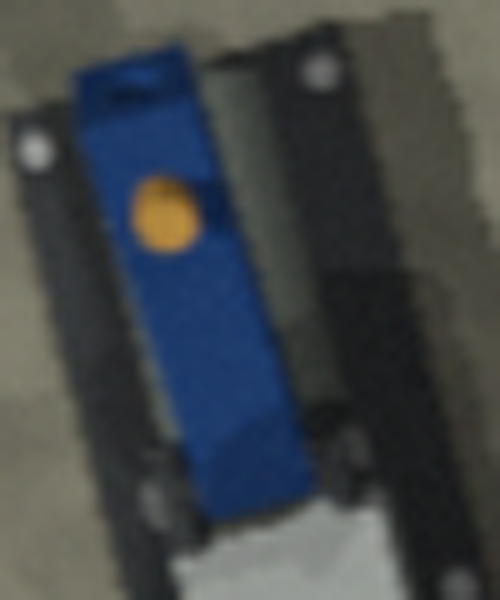

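```bash
cat > fit.py <<'E'
from h import *
from scipy.optimize import least_squares
np.set_printoptions(precision=4,suppress=True)
obs=[]
def add(tag,s,ox,oy,w,d):
    for k,(u,v) in d.items(): obs.append((tag,k,(ox+u/s,oy+v/s),w))
add('w5',9,100,5,1,{'ll':(187,100),'lr':(615,104),'ul':(68,348),'ur':(537,352)})
add('w5',4.4,100,5,1,{'el':(282,730),'er':(420,730)})
add('side0',9,228,200,2,{'ur':(188,80),'ul':(140,180),'ll':(75,210),'er':(583,400),'el':(540,492)})
add('top0',10,195,200,2,{'ll':(72,70),'lr':(183,43),'ul':(80,130),'ur':(197,100),'el':(205,520),'er':(312,490)})
def axes(yaw,s):
    X=np.array([np.cos(s)*np.cos(yaw),np.cos(s)*np.sin(yaw),np.sin(s)])
    Y=np.array([-np.sin(yaw),np.cos(yaw),0]);return X,Y,np.cross(X,Y)
def pt(p,k):
    X,Y,Z=axes(p[3],p[4]);h=.018
    y=h if k[1]=='l' else -h
    if k[0]=='e': return p[:3]-p[5]*X+y*Y+h*Z
    return p[:3]+y*Y+(h if k[0]=='u' else -h)*Z
def res(p,tags=None):
    return np.concatenate([(proj(t,pt(p,k))[0]-uv)*w for t,k,uv,w in obs if tags is None or t in tags])
if __name__=='__main__':
    p0=[.496,.157,.18,.256,.6,.15]
    for tags in (None,['w5'],['side0','top0']):
        r=least_squares(res,p0,args=(tags,),loss='soft_l1');print(tags,r.x,np.degrees(r.x[3:5]),np.sqrt(np.mean(r.fun**2)))
        if tags is None:print(res(r.x).reshape(-1,2))
E
python3 fit.py
```

```text
None [0.4979 0.1598 0.1813 0.262  0.6377 0.1502] [15.014  36.5374] 0.8414726747210751
[[ 0.7794  0.2047]
 [ 0.4593  0.7062]
 [ 0.121   0.5485]
 [-0.4418  1.1664]
 [-0.1616 -0.5946]
 [ 0.6952  0.1522]
 [-0.0894 -0.6568]
 [-0.9847 -2.8792]
 [-0.8745  0.9996]
 [ 0.0933 -0.3396]
 [ 0.552   0.3415]
 [-0.899  -0.4144]
 [-0.3701 -1.1536]
 [-1.2988 -0.6667]
 [-1.4527 -0.9556]
 [-0.5483 -0.122 ]
 [ 0.0931 -0.1525]]
['w5'] [0.4982 0.1602 0.1811 0.2663 0.6293 0.1497] [15.26   36.0556] 0.39033770473300655
['side0', 'top0'] [0.4972 0.1587 0.1795 0.257  0.6365 0.1485] [14.7279 36.4685] 0.6908430911427386
```

```bash
python3 - <<'E'
from h import *
np.set_printoptions(precision=5,suppress=True)
K,R,t=cam('w4');print(K)
T=np.array([[0.0003,-0.3288,0.9444,-0.1421],[0,-.9444,-.3288,.085],[1,.0001,-.0003,.0001],[0,0,0,1]])
def plane(u,v,x): # tool plane x=const
    d=T[:3,:3]@np.linalg.solve(K,[u,v,1]);o=T[:3,3];return o+d*(x-o[0])/d[0]
for nm,u,v,x in [('collar front ctr',390.5,286,-.0155),('collar L',346,270,-.0152),('collar R',437,270,-.0152),('shankL',368,305,-.0152),('shankR',413,305,-.0152),('gripend L',357,236,-.0152),('gripend R',423,236,-.0152),('gL top',352,10,-.0152),('gR top',427,10,-.0152),('padL',366,357,-.0),('padR',413,357,-.0),('shank vis end',390,525,-.0152),('fL',347,380,0),('fR',435,380,0)]:
    print(nm,plane(u/1.5,v/1.5,x)*1000)
E
```

```text
[[302.67049   0.      260.15073]
 [  0.      302.67049 187.88306]
 [  0.        0.        1.     ]]
collar front ctr [-15.5      39.61362   0.14091]
collar L [-15.2      44.49    -12.91257]
collar R [-15.2      44.49256  13.77842]
shankL [-15.2      33.42357  -6.63768]
shankR [-15.2      33.42523   6.92184]
gripend L [-15.2      54.69168  -9.44048]
gripend R [-15.2      54.69303   9.43026]
gL top [-15.2     111.3128   -9.30237]
gR top [-15.2     111.31165   9.06627]
padL [ 0.       7.53018 -8.46557]
padR [-0.       7.53288  8.06403]
shank vis end [-15.2     -52.85985  -0.02296]
fL [  0.       -1.73378 -15.43809]
fR [ 0.      -1.728   16.10119]
```

Call:
apply_moves([
  [[0,0,0.11],[0,2.0,0],-1],
  [[0,0,0.11],[0,3.0,0],-1],
  [[0,0,0.11],[0,3.0,0],-1],
  [[0,0,0.11],[0,2.0,0],-1],
  [[0,0,0.11],[0,0,0],-1],
  [[0,0,0.11],[0,0,0],-1],
  [[0,0,0],[0,0,0],-1],
  [[0,0,0],[0,0,0],-1],
])

```text
time_s: 5.2
eef_pos: [0.502, 0.0553, 0.2866]
ee_rot: [[0.56, 0.789, 0.255], [0.16, 0.199, -0.967], [-0.813, 0.582, -0.015]]
ft_force: [0.3, 0.3, -1.9]
opening: 0.0113
```

```bash
cat > plan.py <<'E'
from h import *
from fit import axes
import sys
from scipy.spatial.transform import Rotation as Ro
np.set_printoptions(precision=4,suppress=True)
M=np.array([.498,.1597,.181]);YAW=.262;SL=.636
G=np.array([-.0152,.043,0])
def target(d,M=M,yaw=YAW,s=SL,G=G):
    X,Y,Z=axes(yaw,s);R=np.column_stack([np.cross(X,-Y),X,-Y])
    return M+d*X-R@G,R
def go(d,**k):
    s=robot.state();p,R=np.array(s['eef_pos']),np.array(s['ee_rot'])
    P,T=target(d,**k)
    print('t',s['time_s'],'tcp',p,'target',P,'open',s['opening'],'F',s['ft_force'],'M',s['moment'])
    print('rot (tool)',Ro.from_matrix(R.T@T).as_rotvec(),'shift cm (current axes)',R.T@(P-p)*100)
    o=p+R@k.get('G',G);X,Y,Z=axes(k.get('yaw',YAW),k.get('s',SL));print('origin rel mouth (mm, socket axes)',np.array([X,Y,Z])@(o-k.get('M',M))*1000,'nose',np.array([X,Y,Z])@(o-.13*R[:,1]-k.get('M',M))*1000)
if __name__=='__main__': go(float(sys.argv[1]))
E
python3 plan.py .155
```

```text
t 5.2 tcp [0.502  0.0553 0.2866] target [0.5937 0.1854 0.2353] open 0.011327707781658126 F [ 0.2557  0.3297 -1.8797] M [-0.2428  0.7143 -0.0094]
rot (tool) [-0.0126 -0.0096  0.0149] shift cm (current axes) [ 11.3907   6.8345 -10.1666]
origin rel mouth (mm, socket axes) [  87.2793 -102.5891  113.2963] nose [ -42.696  -100.9575  115.2355]
```

Call:
apply_moves([
  [[-0.01,-0.01,0.015],[0,2.5,-2.0],-1],
  [[0,0,0],[0,2.5,-3.0],-1],
  [[0,0,0],[1.0,2.0,-3.5],-1],
  [[0,0,0],[2.5,0,-1.5],-1],
  [[0,0,0],[3.0,0,0],-1],
  [[0,0,0],[2.0,0,0],-1],
  [[0,0,0],[0,0,0],-1],
  [[0,0,0],[0,0,0],-1],
])

```text
time_s: 6.0
eef_pos: [0.6034, 0.1701, 0.2692]
ee_rot: [[0.571, 0.774, 0.273], [0.158, 0.223, -0.962], [-0.805, 0.593, 0.005]]
ft_force: [0.4, 0.3, -3.0]
opening: 0.0112
```

```bash
python3 plan.py .145; python3 plan.py .145|head -0; python3 - <<'E'
from h import *
snap('wrist','w6');crop('w6',0,0,512,384,1.5,'w6b')
snap('side','s6');crop('s6',180,130,140,120,5,'s6b')
snap('top','t6');crop('t6',170,150,100,100,6,'t6b')
E
```

```text
t 6.0 tcp [0.6034 0.1701 0.2692] target [0.586  0.1833 0.2294] open 0.011173164936347544 F [ 0.3722  0.3352 -3.0487] M [-0.2591  0.8386 -0.0301]
rot (tool) [ 0.0147 -0.0043  0.0015] shift cm (current axes) [ 2.424  -3.4148 -1.7671]
origin rel mouth (mm, socket axes) [179.461  -16.7019  24.0493] nose [ 49.4752 -18.6159  24.2422]Exception ignored on flushing sys.stdout:
BrokenPipeError: [Errno 32] Broken pipe
```

View pics/w6b.png

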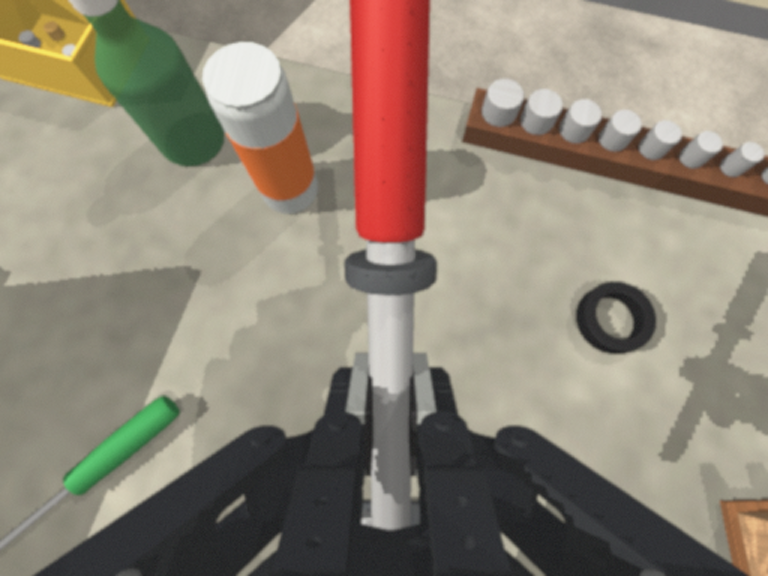

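View pics/s6b.png

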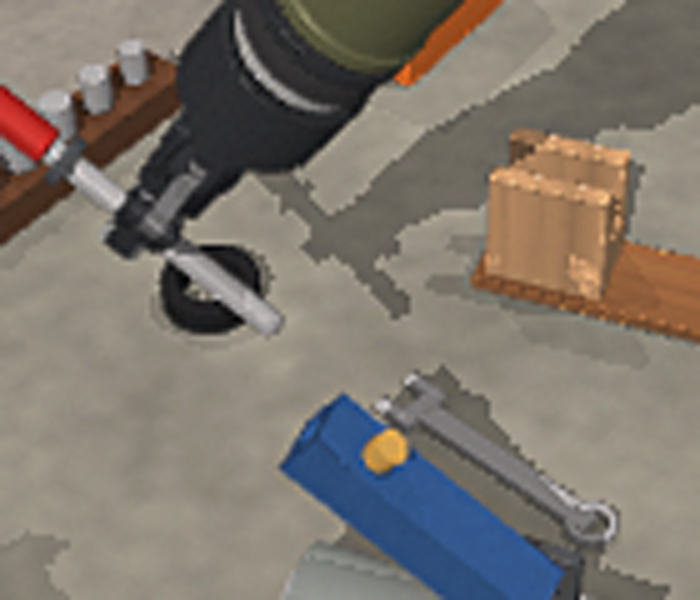

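View pics/t6b.png

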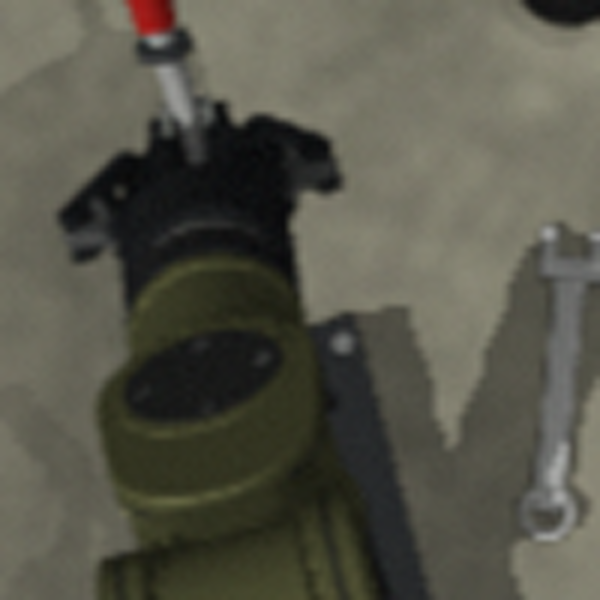

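```bash
python3 - <<'E'
from h import *
from plan import *
from fit import pt
s=robot.state();p,R=s['eef_pos'],s['ee_rot']
for x in (-.13,-.12,-.1,0,.007,.013): 
    q=proj('s6',p+R@(G+[0,x,0]))[0];print(x,(q-[180,130])*5)
P=np.array([.498,.1597,.181,YAW,SL,.15])
for k in ('ur','ul','ll'): print(k,(proj('s6',pt(P,k))[0]-[180,130])*5)
E
```

```text
-0.13 [277.1046 325.3898]
-0.12 [261.4972 313.0036]
-0.1 [230.0834 288.0732]
0 [ 68.9204 160.1721]
0.007 [ 57.3764 151.0107]
0.013 [ 47.4535 143.1357]
ur [344.181  392.8593]
ul [315.2821 442.8423]
ll [279.5525 469.2687]
```

Call:
apply_moves([
  [[0.015,-0.004,0],[1.2,-0.5,-1.0],-1],
  [[0,0,0],[1.2,-1.5,-0.8],-1],
  [[0,0,0],[0.3,-1.0,0],-1],
  [[0,0,0],[0,0,0],-1],
  [[0,0,0],[0,0,0],-1],
])

```text
time_s: 6.65
eef_pos: [0.5946, 0.1717, 0.2363]
ee_rot: [[0.578, 0.767, 0.278], [0.165, 0.224, -0.961], [-0.799, 0.601, 0.003]]
ft_force: [0.0, 0.1, -2.5]
opening: 0.0115
```

```bash
python3 plan.py .140
```

```text
t 6.65 tcp [0.5946 0.1717 0.2363] target [0.5821 0.1823 0.2264] open 0.011505529140971962 F [ 0.0197  0.1452 -2.4699] M [-0.2121  0.7996  0.0526]
rot (tool) [ 0.0174 -0.0096 -0.0091] shift cm (current axes) [ 0.2388 -1.3194 -1.3644]
origin rel mouth (mm, socket axes) [153.2622 -12.8348   2.7732] nose [ 23.2874 -15.0948   1.5768]
```

Call:
apply_moves([
  [[0.017,-0.01,-0.009],[0.24,0,-1.4],-1],
  [[0,0,0],[0,0,0],-1],
])

```text
time_s: 6.85
eef_pos: [0.5969, 0.1735, 0.2367]
ee_rot: [[0.573, 0.77, 0.28], [0.164, 0.226, -0.96], [-0.803, 0.597, 0.003]]
ft_force: [0.6, 0.2, -2.9]
opening: 0.0117
```

```bash
python3 plan.py .140
```

```text
t 6.85 tcp [0.5969 0.1735 0.2367] target [0.5821 0.1823 0.2264] open 0.011682632419777274 F [ 0.5918  0.2222 -2.9436] M [-0.1753  0.787  -0.02  ]
rot (tool) [ 0.0192 -0.0101 -0.0032] shift cm (current axes) [ 0.1268 -1.5565 -1.255 ]
origin rel mouth (mm, socket axes) [155.7439 -11.5886   1.3343] nose [ 25.7686 -14.0858   0.9055]
```

Call:
apply_moves([
  [[0.01,-0.005,-0.002],[0.06,-0.3,-0.6],-1],
  [[0.01,-0.005,-0.002],[0.06,-0.3,-0.6],-1],
  [[0.01,-0.005,0],[0.06,-0.3,-0.4],-1],
  [[0,0,0],[0,0,0],-1],
])

```text
time_s: 7.25
eef_pos: [0.5922, 0.1702, 0.2309]
ee_rot: [[0.572, 0.772, 0.277], [0.164, 0.223, -0.961], [-0.804, 0.595, 0.001]]
ft_force: [1.0, -1.0, -1.8]
opening: 0.0111
```

```bash
python3 plan.py .140
```

```text
t 7.25 tcp [0.5922 0.1702 0.2309] target [0.5821 0.1823 0.2264] open 0.011120087992885774 F [ 0.9874 -0.9894 -1.8115] M [-0.235   0.825   0.0013]
rot (tool) [ 0.0157 -0.0101 -0.0012] shift cm (current axes) [-0.0148 -0.7808 -1.4394]
origin rel mouth (mm, socket axes) [148.0099 -13.7485  -0.2268] nose [ 18.0259 -15.7838  -0.3972]
```

```bash
python3 - <<'E'
import re
s=open('plan.py').read()
s=s.replace("    return M+d*X-R@G,R","    R=R@Ro.from_euler('y',RHO).as_matrix()\n    return M+d*X-R@G,R").replace("YAW=.262","RHO=.26;YAW=.262").replace("'open'","'j',s['joint_positions'],'open'")
open('plan.py','w').write(s)
E
python3 plan.py .15
```

```text
t 7.25 tcp [0.5922 0.1702 0.2309] target [0.5886 0.188  0.2327] j [ 16.0561   1.8016 -37.8369  13.8514  -0.0428 179.9424] open 0.011120087992885774 F [ 0.9874 -0.9894 -1.8115] M [-0.235   0.825   0.0013]
rot (tool) [0.0157 0.2499 0.0008] shift cm (current axes) [-0.0607  0.2253 -1.815 ]
origin rel mouth (mm, socket axes) [148.0099 -13.7485  -0.2268] nose [ 18.0259 -15.7838  -0.3972]
```

Joint 6 stands at its 180° limit, as suspected. I'll roll about the bar's own axis, which is free because the bar is round.

Call:
apply_moves([
  [[0,0.09,0],[0,0.3,0],-1],
  [[0,0.09,0],[0,0.3,0],-1],
  [[0,0.09,0],[0,0,0],-1],
  [[0.008,0,0],[0,0,-0.6],-1],
  [[0.008,0,0],[0,0,-0.6],-1],
  [[0,0,0],[0,0,0],-1],
])

```text
time_s: 7.85
eef_pos: [0.5912, 0.183, 0.2371]
ee_rot: [[0.475, 0.779, 0.41], [0.42, 0.209, -0.883], [-0.773, 0.592, -0.228]]
ft_force: [-0.2, 0.5, -2.3]
opening: 0.0113
```

```bash
python3 plan.py .145
```

```text
t 7.85 tcp [0.5912 0.183  0.2371] target [0.5847 0.187  0.2298] j [  6.2822   3.866  -35.6469  16.6807  21.4515 172.4437] open 0.011290277229416288 F [-0.2465  0.5373 -2.2886] M [-0.5578  0.7078  0.0735]
rot (tool) [-0.0008 -0.0268  0.003 ] shift cm (current axes) [ 0.4287 -0.8558 -0.4543]
origin rel mouth (mm, socket axes) [153.6115  -5.9615   2.559 ] nose [23.6121 -5.9646  2.9568]
```

Call:
apply_moves([
  [[0,-0.01,0],[0.2,-0.4,-0.25],-1],
  [[0,-0.01,0],[0.2,-0.4,-0.25],-1],
  [[0,-0.01,0],[0.15,-0.4,-0.2],-1],
  [[0,0,0],[0,0,0],-1],
])

```text
time_s: 8.25
eef_pos: [0.5787, 0.1922, 0.2264]
ee_rot: [[0.486, 0.778, 0.398], [0.392, 0.213, -0.895], [-0.781, 0.591, -0.202]]
ft_force: [-0.5, -0.0, -3.7]
opening: 0.0112
```

```bash
python3 plan.py .140
```

```text
t 8.25 tcp [0.5787 0.1922 0.2264] target [0.5808 0.1859 0.2268] j [  8.9393   2.9286 -38.2969  14.031   18.168  174.6067] open 0.011194655017355995 F [-0.452  -0.0328 -3.711 ] M [-0.6005  0.7022 -0.0205]
rot (tool) [0.0031 0.0044 0.004 ] shift cm (current axes) [-0.1672  0.0541  0.6331]
origin rel mouth (mm, socket axes) [139.4936   6.7845  -0.1331] nose [9.4952 6.26   0.2728]
```

Call:
apply_moves([
  [[0.002,0,0.002],[-0.08,0,0.3],-1],
  [[0.002,0,0.002],[-0.08,0,0.3],-1],
  [[0,0,0],[0,0,0],-1],
  [[0,0,0],[0,0,0],-1],
])

```text
time_s: 8.65
eef_pos: [0.5803, 0.186, 0.2266]
ee_rot: [[0.49, 0.777, 0.395], [0.393, 0.208, -0.896], [-0.778, 0.594, -0.203]]
ft_force: [-0.1, -0.7, -3.3]
opening: 0.0115
```

```bash
python3 plan.py .140
```

```text
t 8.65 tcp [0.5803 0.186  0.2266] target [0.5808 0.1859 0.2268] j [  8.0828   2.9202 -38.4369  13.859   18.673  174.1493] open 0.011452648196406087 F [-0.095  -0.6517 -3.3405] M [-0.5596  0.7146  0.0582]
rot (tool) [-0.0003  0.0046 -0.0005] shift cm (current axes) [0.0068 0.0504 0.0226]
origin rel mouth (mm, socket axes) [139.4885   0.2503   0.1588] nose [9.4885 0.3088 0.1049]
```

```bash
python3 - <<'E'
from h import *
from plan import *
snap('side','s7');crop('s7',215,175,80,60,9,'s7b')
snap('top','t7');crop('t7',185,165,60,60,9,'t7b')
s=robot.state();p,R=s['eef_pos'],s['ee_rot']
for x in (-.13,-.1): print((proj('s7',p+R@(G+[0,x,0]))[0]-[215,175])*9)
E
```

```text
[219.8506 350.9014]
[137.3355 284.6603]
```

View pics/s7b.png

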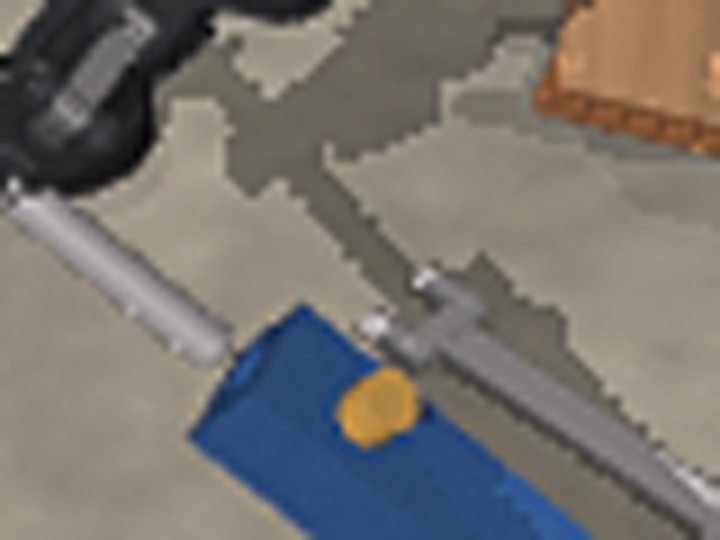

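View pics/t7b.png

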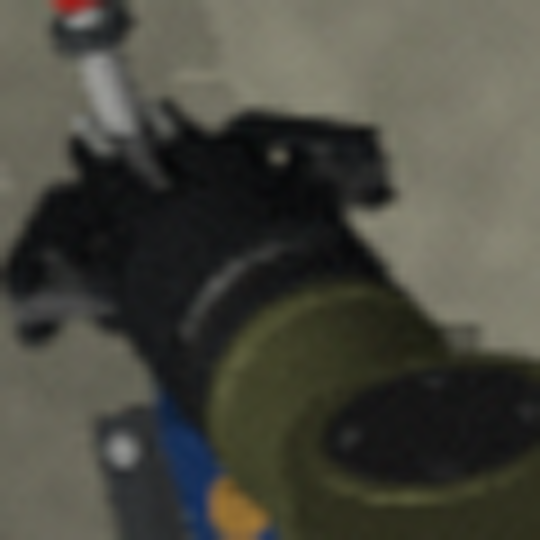

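Call:
apply_moves([
  [[0,0,0],[0,-0.5,0],-1],
  [[0,0,0],[0,-0.5,0],-1],
  [[0,0,0],[0,-0.4,0],-1],
  [[0,0,0],[0,-0.4,0],-1],
], force=100)

```text
time_s: 9.15
eef_pos: [0.566, 0.1819, 0.2156]
ee_rot: [[0.491, 0.776, 0.395], [0.393, 0.207, -0.896], [-0.777, 0.595, -0.203]]
ft_force: [-0.3, 0.1, -1.7]
opening: 0.0109
```

```bash
python3 plan.py .115
```

```text
t 9.15 tcp [0.566  0.1819 0.2156] target [0.5614 0.1807 0.2119] j [  7.8005   2.1692 -41.2043  11.8536  18.8281 173.9274] open 0.010894499970344957 F [-0.2775  0.0657 -1.6743] M [-0.4626  0.5722 -0.0582]
rot (tool) [-0.0003  0.0048 -0.0016] shift cm (current axes) [ 0.0146 -0.6027 -0.003 ]
origin rel mouth (mm, socket axes) [121.0022  -0.0313   0.2246] nose [-8.9976  0.0659  0.0326]
```

Call:
apply_moves([
  [[0,0,0],[0,-0.5,0],-1],
  [[0,0,0],[0,-0.5,0],-1],
  [[0,0,0],[0,-0.5,0],-1],
  [[0,0,0],[0,-0.5,0],-1],
])

```text
time_s: 9.55
eef_pos: [0.5489, 0.1774, 0.2027]
ee_rot: [[0.491, 0.776, 0.395], [0.393, 0.207, -0.896], [-0.777, 0.595, -0.203]]
ft_force: [2.4, 0.6, 0.6]
opening: 0.0106
```

```bash
python3 plan.py .085
```

```text
t 9.55 tcp [0.5489 0.1774 0.2027] target [0.5381 0.1745 0.1941] j [  7.4918   1.3553 -44.3834   9.5654  19.0093 173.6551] open 0.010574855115908933 F [2.3917 0.5911 0.596 ] M [-0.1155 -0.1535 -0.1928]
rot (tool) [-0.0002  0.0047 -0.0018] shift cm (current axes) [ 0.0209 -1.4139  0.0116]
origin rel mouth (mm, socket axes) [99.1115  0.0913  0.346 ] nose [-30.8883   0.1782   0.1281]
```

Call:
apply_moves([
  [[0,0,0],[0.02,-0.5,0],-1],
  [[0,0,0],[0.02,-0.5,0],-1],
  [[0,0,0],[0.02,-0.5,0],-1],
  [[0,0,0],[0,-0.5,0],-1],
])

```text
time_s: 9.95
eef_pos: [0.5469, 0.1768, 0.2044]
ee_rot: [[0.516, 0.755, 0.405], [0.401, 0.204, -0.893], [-0.757, 0.623, -0.197]]
ft_force: [3.6, 1.4, 1.7]
opening: 0.0108
```

```bash
python3 plan.py .065
```

```text
t 9.95 tcp [0.5469 0.1768 0.2044] target [0.5225 0.1703 0.1823] j [  7.2056   0.5548 -46.5639   6.2496  19.4695 173.4317] open 0.010814895563651894 F [3.5978 1.431  1.7213] M [ 0.0648 -0.1511 -0.1887]
rot (tool) [ 0.0111  0.0034 -0.0354] shift cm (current axes) [ 0.157  -3.3593  0.0274]
origin rel mouth (mm, socket axes) [97.9442  0.0431  4.425 ] nose [-31.9666  -0.1728  -0.3862]
```

```bash
python3 - <<'E'
from h import *
s=robot.state();print(s['joint_efforts'],s['joint_positions'])
snap('side','s8');crop('s8',160,90,200,180,4,'s8b')
snap('top','t8');crop('t8',150,140,150,200,3,'t8b')
snap('wrist','w8')
E
```

```text
[ -0.43758441 -25.55633426  22.57818282  -3.26206192   0.6280094
  -0.10716993] [  7.20557875   0.55480917 -46.56392204   6.24960938  19.46948341
 173.43168258]
```

View pics/s8b.png

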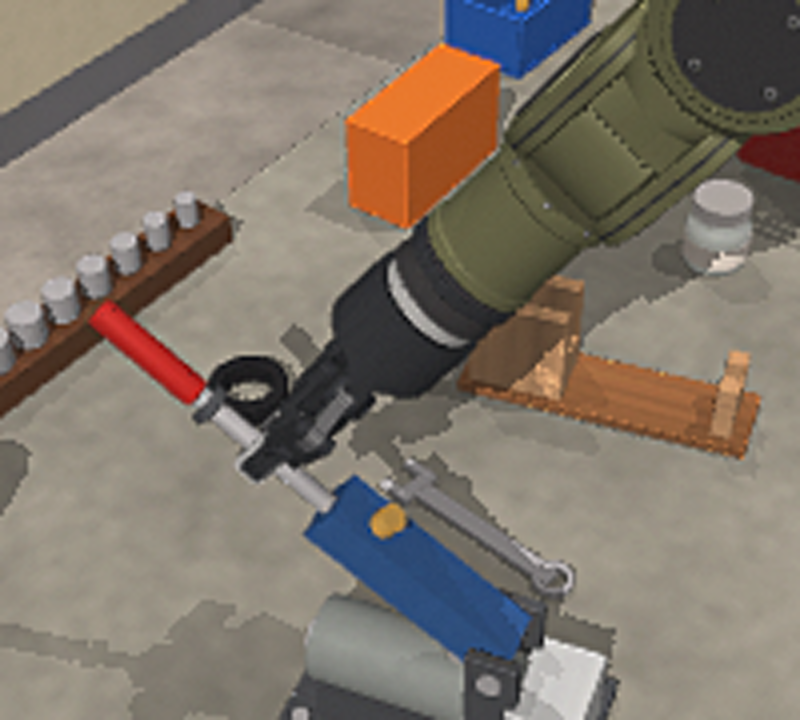

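View pics/t8b.png

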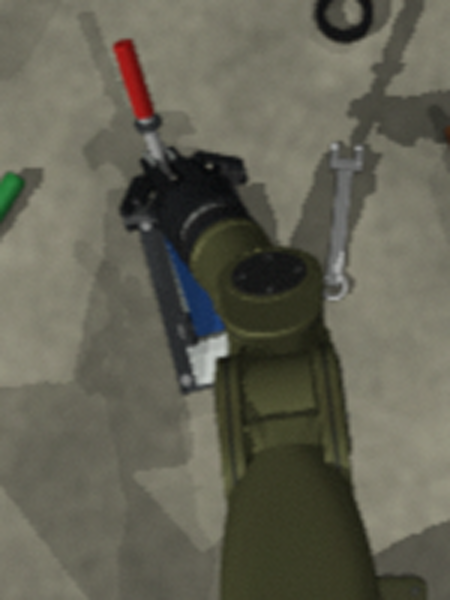

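View pics/w8.png

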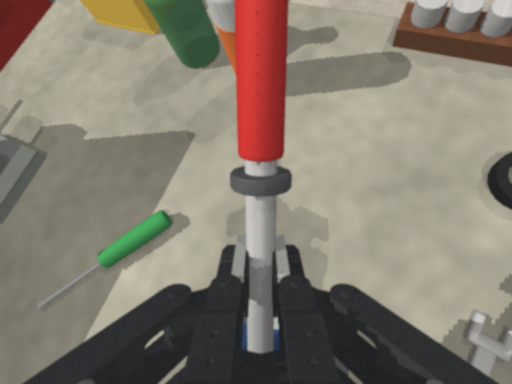

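Call:
apply_moves([
  [[0,0,-0.03],[0.15,-0.6,0],-1],
  [[0,0,-0.03],[0.1,-1.2,0],-1],
  [[0,0,-0.02],[0.05,-1.2,0],-1],
])

```text
time_s: 10.4
eef_pos: [0.5365, 0.1745, 0.1953]
ee_rot: [[0.473, 0.779, 0.412], [0.39, 0.234, -0.89], [-0.79, 0.582, -0.193]]
ft_force: [9.5, 6.2, -2.7]
opening: 0.0104
```

```bash
python3 plan.py .065
```

```text
t 10.4 tcp [0.5365 0.1745 0.1953] target [0.5225 0.1703 0.1823] j [  7.3226   1.0521 -45.0289  10.611   19.0659 171.8886] open 0.010418382639533813 F [ 9.5295  6.1934 -2.6962] M [ 0.5022 -0.9574 -0.377 ]
rot (tool) [0.0203 0.0026 0.0203] shift cm (current axes) [ 0.2058 -1.9443  0.0435]
origin rel mouth (mm, socket axes) [84.7571  1.4917  1.2101] nose [-45.1893  -1.7385   3.0802]
```

Call:
apply_moves([
  [[0.015,0,0.015],[0.08,-0.9,0],-1],
  [[0.01,0,0.005],[0.08,-0.9,0],-1],
])

```text
time_s: 10.6
eef_pos: [0.5328, 0.1728, 0.1919]
ee_rot: [[0.505, 0.766, 0.398], [0.398, 0.202, -0.895], [-0.766, 0.61, -0.203]]
ft_force: [7.7, 3.2, 2.5]
opening: 0.0107
```

```bash
python3 plan.py .065
```

```text
t 10.6 tcp [0.5328 0.1728 0.1919] target [0.5225 0.1703 0.1823] j [  6.9521   0.3143 -48.3692   5.6714  19.5093 173.425 ] open 0.01070030057257542 F [7.7458 3.1907 2.4675] M [ 0.3885 -0.9264 -0.4129]
rot (tool) [ 0.002   0.0035 -0.0202] shift cm (current axes) [ 0.1249 -1.4271  0.006 ]
origin rel mouth (mm, socket axes) [78.9259 -0.3901  2.3831] nose [-51.0472   0.0253  -0.2259]
```

Call:
apply_moves([
  [[0,0,-0.015],[0.08,-1.1,0],-1],
  [[0,0,-0.01],[0.05,-1.1,0],-1],
  [[0,0,-0.005],[0.03,-0.8,0],-1],
])

```text
time_s: 10.9
eef_pos: [0.5245, 0.1706, 0.1861]
ee_rot: [[0.506, 0.761, 0.407], [0.4, 0.211, -0.892], [-0.764, 0.614, -0.197]]
ft_force: [7.6, 4.5, 0.2]
opening: 0.0105
```

```bash
python3 plan.py .065; python3 - <<'E'
from h import *
snap('wrist','w9');crop('w9',0,0,512,384,1.5,'w9b')
snap('side','s9');crop('s9',190,140,120,130,5,'s9b')
E
```

```text
t 10.9 tcp [0.5245 0.1706 0.1861] target [0.5225 0.1703 0.1823] j [  6.6959  -0.0488 -49.9679   4.377   19.7522 172.6302] open 0.010491684750348947 F [7.6061 4.4978 0.2399] M [ 0.4378 -0.5545 -0.2237]
rot (tool) [ 0.0128  0.0023 -0.0226] shift cm (current axes) [ 0.1853 -0.3963  0.0209]
origin rel mouth (mm, socket axes) [68.5599  0.074   3.0278] nose [-61.3963  -0.7895  -0.2357]
```

View pics/s9b.png

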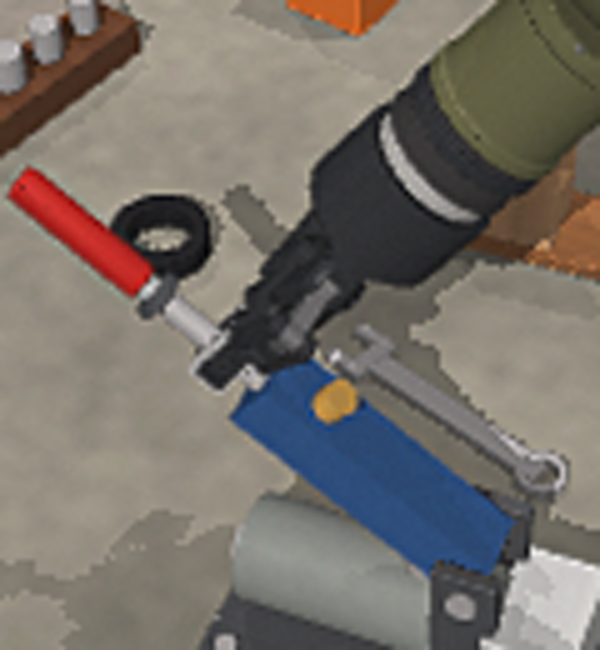

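View pics/w9b.png

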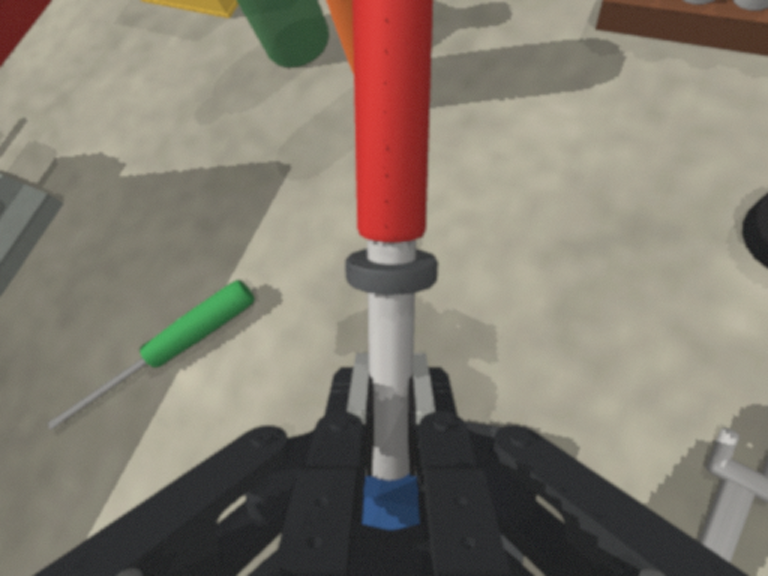

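Call:
apply_moves([
  [[0,0,0],[0,0,0],-1],
  [[0,0,0],[0,0,0],-0.3],
  [[0,0,0],[0,0,0],-0.2],
  [[0,0,0],[0,0,0],0.2],
  [[0,0,0],[0,0,0],0.2],
  [[0,0,0],[0,0,0],0.2],
  [[0,0,0],[0,0,0],0.2],
])

```text
time_s: 11.7
eef_pos: [0.5231, 0.1703, 0.1854]
ee_rot: [[0.505, 0.762, 0.406], [0.399, 0.211, -0.892], [-0.765, 0.613, -0.197]]
ft_force: [0.7, 0.0, -0.8]
opening: 0.0509
```

```bash
python3 plan.py .065; python3 - <<'E'
from h import *
snap('wrist','w10');crop('w10',0,0,512,384,1.5,'w10b')
E
```

```text
t 11.7 tcp [0.5231 0.1703 0.1854] target [0.5225 0.1703 0.1823] j [  6.6841  -0.1141 -50.0791   4.4361  19.7396 172.611 ] open 0.05090133923232765 F [ 0.7241  0.0196 -0.7509] M [-0.3455  0.4631  0.0159]
rot (tool) [ 0.0124  0.0024 -0.0209] shift cm (current axes) [ 0.2169 -0.2376  0.0338]
origin rel mouth (mm, socket axes) [66.9962  0.1104  3.2486] nose [-62.9655  -0.7541   0.2131]
```

View pics/w10b.png

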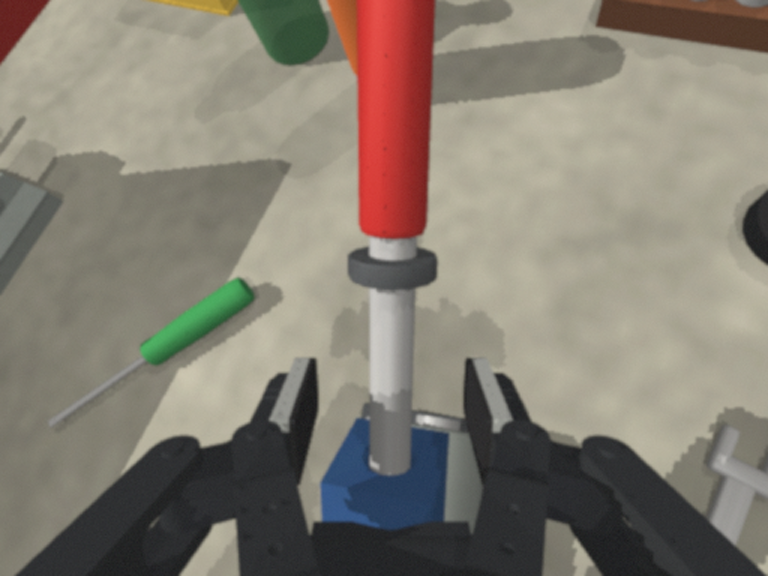

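Call:
apply_moves([
  [[0,0,0],[0,1.5,0],0.5],
  [[0,0,0],[0,2.5,0],0.5],
  [[0,0,0],[0,2.5,0],0.5],
  [[0,0,0],[0,2.0,0],0.5],
  [[0,0,0],[0,1.2,0],0.5],
  [[0,0,0],[0,0,0],0.3],
  [[0,0,0],[0,0,0],0.2],
])

```text
time_s: 12.45
eef_pos: [0.5976, 0.1911, 0.2445]
ee_rot: [[0.502, 0.764, 0.405], [0.399, 0.211, -0.892], [-0.768, 0.609, -0.199]]
ft_force: [-0.6, -0.6, 0.4]
opening: 0.051
```

```bash
python3 plan.py .065; python3 - <<'E'
from h import *
snap('wrist','w11');crop('w11',0,0,512,384,1.5,'w11b')
snap('side','s11');crop('s11',190,140,120,130,5,'s11b')
E
```

```text
t 12.45 tcp [0.5976 0.1911 0.2445] target [0.5225 0.1703 0.1823] j [  8.2578   3.3248 -35.7087  15.1631  18.8128 173.9786] open 0.0510086167456884 F [-0.6107 -0.5501  0.4341] M [-0.3369  0.4559 -0.0146]
rot (tool) [ 0.0108  0.0021 -0.0169] shift cm (current axes) [ 0.1779 -9.9745  0.0515]
origin rel mouth (mm, socket axes) [164.4244   0.9426   4.5805] nose [34.4505  0.1519  2.1   ]
```

View pics/w11b.png

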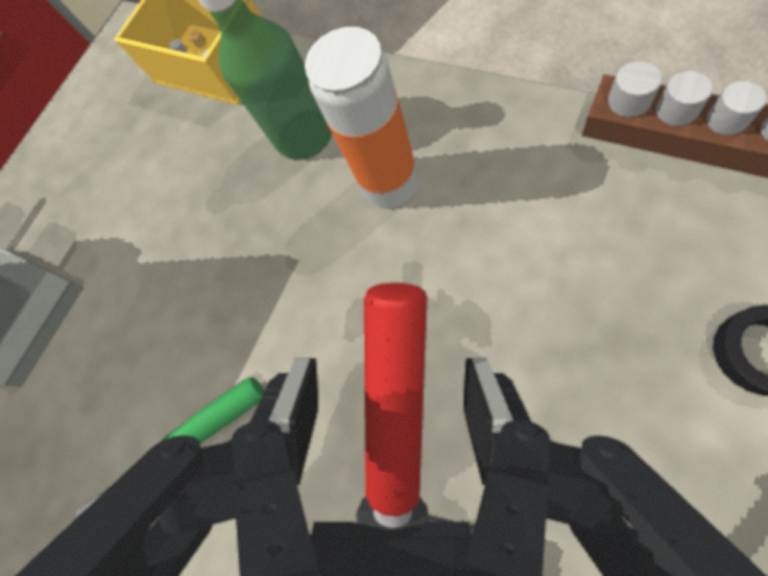

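View pics/s11b.png

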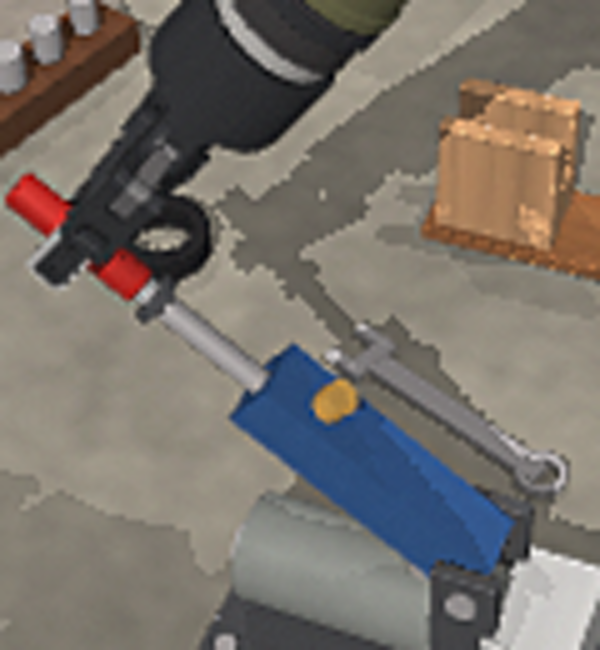

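Call:
apply_moves([
  [[0,0,0],[0.15,0,0],0.2],
  [[0,0,0],[0.15,0,0],0.0],
  [[0,0,0],[0,0,0],-1],
  [[0,0,0],[0,0,0],-1],
  [[0,0,0],[0,0,0],-1],
  [[0,0,0],[0,0,0],-1],
  [[0,0,0],[0,0,0],-1],
], force=100)

```text
time_s: 13.25
eef_pos: [0.596, 0.1915, 0.2393]
ee_rot: [[0.499, 0.767, 0.404], [0.398, 0.211, -0.893], [-0.77, 0.606, -0.2]]
ft_force: [-0.8, -0.7, -0.1]
opening: 0.0172
```

```bash
python3 - <<'E'
from h import *
from plan import *
G=np.array([-.016,-.054,0]);go(.06,G=G)
snap('wrist','w12');crop('w12',0,0,512,384,1.5,'w12b')
E
```

```text
t 13.25 tcp [0.596  0.1915 0.2393] target [0.5944 0.1898 0.2363] j [  8.3543   3.5455 -36.1667  14.7055  18.7293 174.0938] open 0.017167524064406473 F [-0.7537 -0.6776 -0.1005] M [-0.3878  0.5108  0.0321]
rot (tool) [ 0.0088  0.0021 -0.0128] shift cm (current axes) [ 0.0842 -0.3422  0.1471]
origin rel mouth (mm, socket axes) [63.1998  0.9751  0.4576] nose [-66.7845   0.2937  -1.4404]
```

View pics/w12b.png

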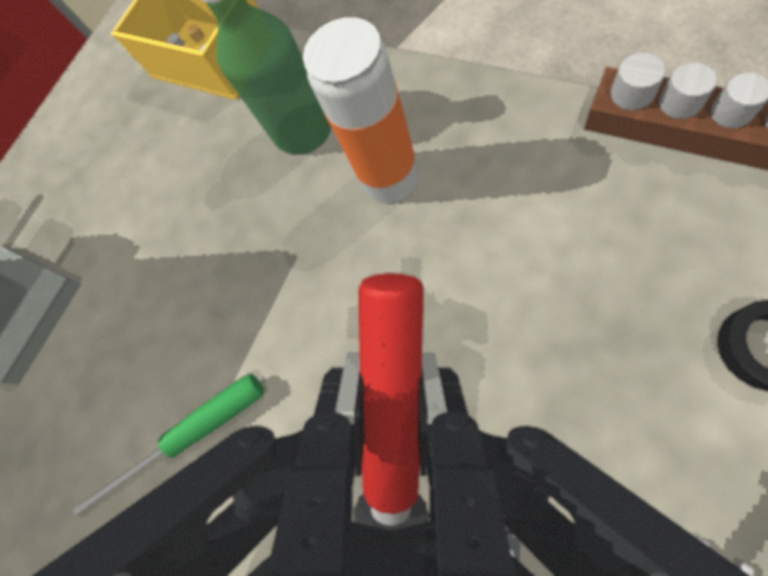

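Call:
apply_moves([
  [[0.003,0,-0.005],[0.05,-0.8,0.03],-1],
  [[0.003,0,-0.005],[0.05,-1.2,0],-1],
  [[0,0,-0.008],[0.03,-1.2,0],-1],
  [[0,0,-0.008],[0.03,-1.2,0],-1],
])

```text
time_s: 13.7
eef_pos: [0.5827, 0.187, 0.2315]
ee_rot: [[0.514, 0.754, 0.41], [0.402, 0.21, -0.891], [-0.758, 0.622, -0.195]]
ft_force: [7.8, 4.8, 3.7]
opening: 0.017
```

```bash
sed -i 's/^G=.*/G=np.array([-.016,-.054,0])/' plan.py; python3 plan.py 0
```

```text
t 13.7 tcp [0.5827 0.187  0.2315] target [0.5478 0.1773 0.2006] j [  7.9317   2.3184 -39.7653  11.2498  19.0967 173.658 ] open 0.01703749949412884 F [7.8062 4.8475 3.6759] M [ 0.6958 -0.8752 -0.4227]
rot (tool) [ 0.0169  0.0022 -0.0327] shift cm (current axes) [ 0.154  -4.7538  0.0367]
origin rel mouth (mm, socket axes) [46.962  -0.0582  1.3485] nose [-82.9499  -1.0969  -3.3232]
```

Call:
apply_moves([
  [[0.008,0,-0.02],[0.08,-1.3,0],-1],
  [[0.008,0,-0.02],[0.05,-1.3,0],-1],
  [[0.004,0,-0.02],[0.05,-1.3,0],-1],
])

```text
time_s: 14.0
eef_pos: [0.5682, 0.1819, 0.2202]
ee_rot: [[0.494, 0.772, 0.401], [0.394, 0.213, -0.894], [-0.775, 0.6, -0.199]]
ft_force: [9.9, 4.2, -0.8]
opening: 0.0171
```

```bash
python3 plan.py 0
```

```text
t 14.0 tcp [0.5682 0.1819 0.2202] target [0.5478 0.1773 0.2006] j [  7.7286   2.0252 -40.7214  12.2835  18.9061 173.4993] open 0.017074638830871222 F [ 9.9469  4.1886 -0.8393] M [ 0.4062 -1.1557 -0.5852]
rot (tool) [ 0.0073  0.0046 -0.0052] shift cm (current axes) [ 0.3247 -2.8478 -0.0225]
origin rel mouth (mm, socket axes) [28.3797 -1.1133  2.927 ] nose [-101.6151   -1.8536    2.028 ]
```

Call:
apply_moves([
  [[0.004,0,-0.008],[0.1,-1.2,0],-1],
  [[0.003,0,-0.012],[0.1,-1.2,0],-1],
])

```text
time_s: 14.2
eef_pos: [0.5601, 0.1794, 0.2129]
ee_rot: [[0.494, 0.772, 0.4], [0.394, 0.212, -0.895], [-0.775, 0.6, -0.199]]
ft_force: [8.0, 4.1, 0.0]
opening: 0.0175
```

```bash
python3 plan.py 0;python3 - <<'E'
from h import *
snap('side','s13');crop('s13',190,140,120,130,5,'s13b')
E
```

```text
t 14.2 tcp [0.5601 0.1794 0.2129] target [0.5478 0.1773 0.2006] j [  7.5667   1.6754 -42.3986  10.9603  18.9633 173.4319] open 0.017453587547554293 F [7.9847 4.1466 0.0254] M [ 0.4729 -0.8693 -0.5296]
rot (tool) [ 0.0062  0.0053 -0.0058] shift cm (current axes) [ 0.257  -1.7327 -0.0587]
origin rel mouth (mm, socket axes) [17.2233 -1.3009  2.0945] nose [-112.7719   -1.8908    1.1533]
```

View pics/s13b.png

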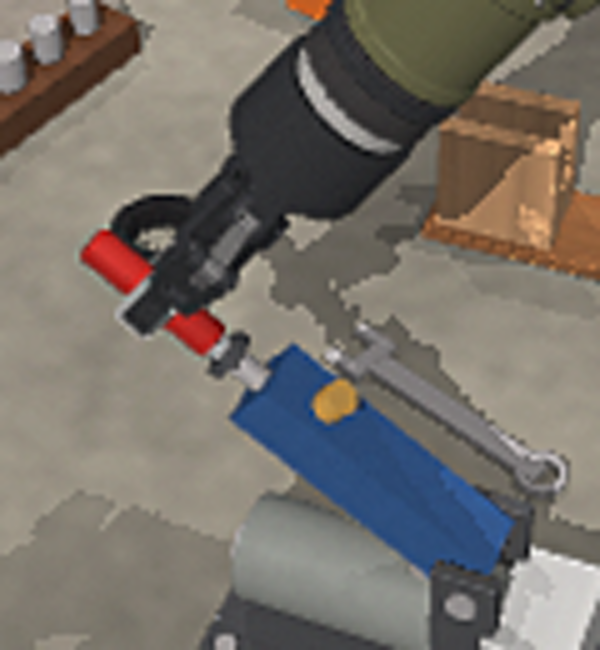

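Call:
apply_moves([
  [[0.003,0,-0.01],[0.1,-1.2,0],-1],
  [[0.003,0,-0.01],[0.1,-1.2,0],-1],
])

```text
time_s: 14.45
eef_pos: [0.5501, 0.1772, 0.2041]
ee_rot: [[0.492, 0.773, 0.4], [0.394, 0.212, -0.894], [-0.776, 0.598, -0.2]]
ft_force: [7.0, 3.7, 2.9]
opening: 0.0169
```

```bash
python3 plan.py 0
```

```text
t 14.45 tcp [0.5501 0.1772 0.2041] target [0.5478 0.1773 0.2006] j [  7.4046   1.3516 -44.204    9.683   19.0988 173.2525] open 0.016904623505529716 F [6.9646 3.6989 2.8917] M [ 0.6755 -1.0311 -0.3011]
rot (tool) [ 0.006   0.0042 -0.0033] shift cm (current axes) [ 0.1618 -0.3876 -0.0318]
origin rel mouth (mm, socket axes) [ 3.82   -0.9     1.2641] nose [-126.1769   -1.544     0.6458]
```

Call:
apply_moves([
  [[0.002,0,-0.01],[0.08,-1.0,0],-1],
  [[0.002,0,-0.01],[0.05,-1.2,0],-1],
])

```text
time_s: 14.65
eef_pos: [0.5465, 0.1764, 0.202]
ee_rot: [[0.499, 0.766, 0.405], [0.397, 0.214, -0.893], [-0.771, 0.606, -0.197]]
ft_force: [23.0, 11.2, 0.1]
opening: 0.0166
```

```bash
python3 plan.py 0;python3 - <<'E'
from h import *
snap('side','s14');crop('s14',215,175,80,60,9,'s14b')
E
```

```text
t 14.65 tcp [0.5465 0.1764 0.202 ] target [0.5478 0.1773 0.2006] j [  7.2523   1.0293 -45.3633   8.3621  19.3116 172.9694] open 0.01663332989671423 F [22.9936 11.2191  0.1126] M [ 1.5816 -2.9333 -0.9908]
rot (tool) [ 0.0117  0.0031 -0.0122] shift cm (current axes) [ 0.2066  0.0305 -0.0063]
origin rel mouth (mm, socket axes) [-0.5173 -0.9835  1.1901] nose [-130.4988   -2.0466   -0.7331]
```

View pics/s14b.png

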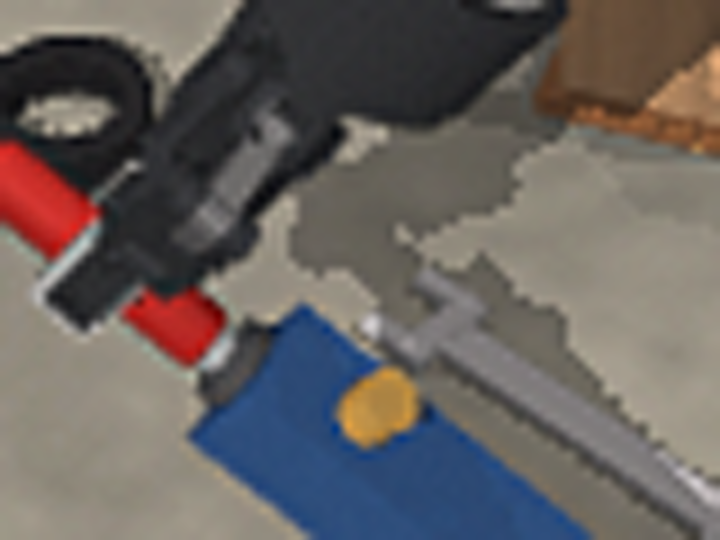

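Call:
apply_moves([
  [[0,0,-0.005],[0.03,-1.2,0],-1],
  [[0,0,0],[0,-0.6,0],-1],
])

```text
time_s: 14.9
eef_pos: [0.5464, 0.1763, 0.2031]
ee_rot: [[0.516, 0.751, 0.412], [0.403, 0.212, -0.89], [-0.756, 0.626, -0.193]]
ft_force: [7.4, 5.2, -6.0]
opening: 0.0171
```

```bash
python3 plan.py 0
```

```text
t 14.9 tcp [0.5464 0.1763 0.2031] target [0.5478 0.1773 0.2006] j [  7.0483   0.6179 -46.8088   5.9361  19.6809 172.8018] open 0.017086481051932816 F [ 7.3708  5.1922 -6.0255] M [ 0.3386  0.2834 -0.5106]
rot (tool) [ 0.02    0.0016 -0.0364] shift cm (current axes) [ 0.2985 -0.0327  0.013 ]
origin rel mouth (mm, socket axes) [-0.3202 -1.1546  0.7476] nose [-130.208    -2.4602   -4.4935]
```

Call:
apply_moves([
  [[0,0,0],[0,0,0],-1],
  [[0,0,0],[0,0,0],-0.3],
  [[0,0,0],[0,0,0],0.3],
  [[0,0,0],[0,0,0],0.3],
  [[0,0,0],[0,0,0],0.3],
  [[0,0,0],[0,0,0],0.3],
])

```text
time_s: 15.5
eef_pos: [0.5451, 0.1762, 0.2017]
ee_rot: [[0.514, 0.752, 0.412], [0.403, 0.212, -0.89], [-0.757, 0.624, -0.194]]
ft_force: [-0.2, 0.4, 0.8]
opening: 0.0555
```

```bash
python3 plan.py 0;python3 - <<'E'
from h import *
snap('wrist','w15');crop('w15',0,0,512,384,1.5,'w15b')
E
```

```text
t 15.5 tcp [0.5451 0.1762 0.2017] target [0.5478 0.1773 0.2006] j [  7.0582   0.6392 -46.9249   5.9496  19.6787 172.8188] open 0.05551239074950293 F [-0.1556  0.3774  0.7557] M [-0.3713  0.4585  0.0194]
rot (tool) [ 0.019   0.0013 -0.0339] shift cm (current axes) [0.2615 0.1534 0.0324]
origin rel mouth (mm, socket axes) [-2.1295 -0.8768  0.5138] nose [-132.0313   -2.1332   -4.379 ]
```

View pics/w15b.png

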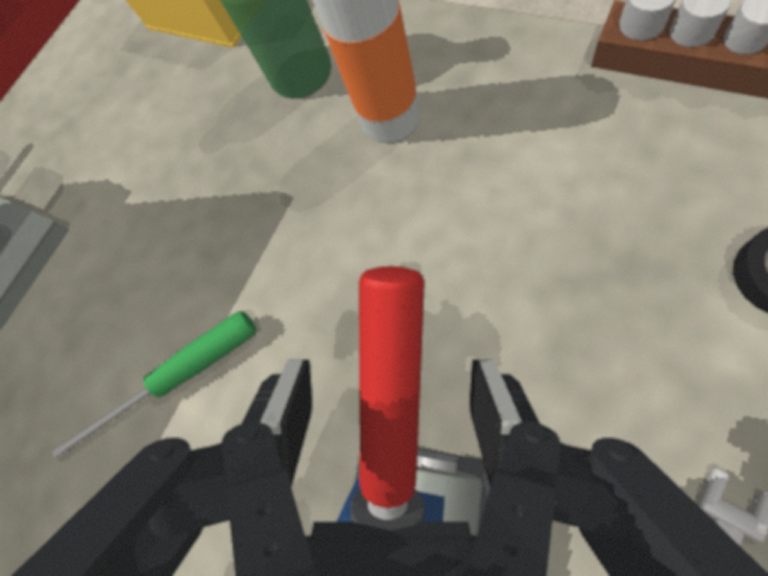

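Released cleanly: the bar stands centred between the open fingers. I'll retreat along the finger axis.

Call:
apply_moves([
  [[0,0,0],[-1.5,0,0],0.3],
  [[0,0,0],[-3,0,0],0.3],
  [[0,0,0],[-4,0,0],0.3],
  [[0,0,0],[-4,0,0],0.3],
  [[0,0,0],[-4,0,0],0.3],
  [[0,0,0],[-2,0,0],0.3],
  [[0,0,0],[0,0,0],0.3],
])

```text
time_s: 16.25
eef_pos: [0.4459, 0.0995, 0.3466]
ee_rot: [[0.513, 0.752, 0.413], [0.402, 0.214, -0.89], [-0.758, 0.623, -0.192]]
ft_force: [0.5, 0.5, -0.2]
opening: 0.0558
```

```bash
python3 - <<'E'
from h import *
snap('wrist','w16');crop('w16',0,0,512,384,1.5,'w16b')
snap('side','s16');crop('s16',190,140,120,130,5,'s16b')
snap('top','t16')
E
```

```text
(no output)
```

View pics/w16b.png

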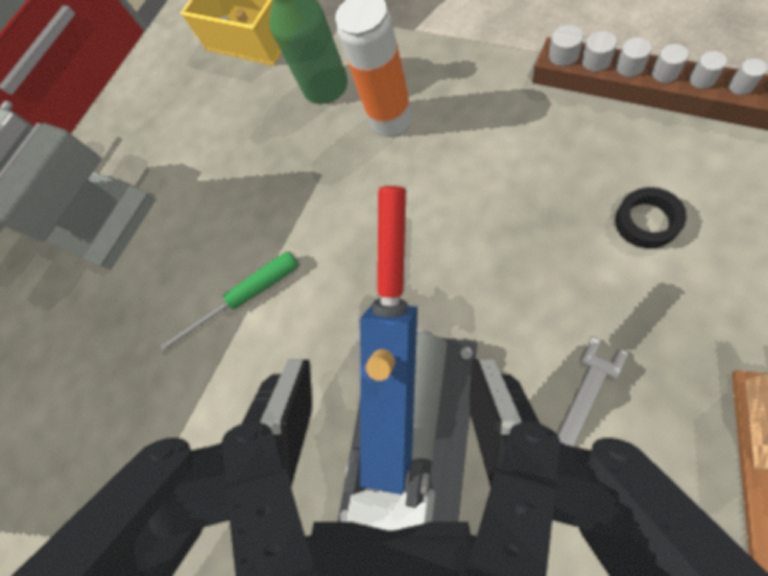

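View pics/s16b.png

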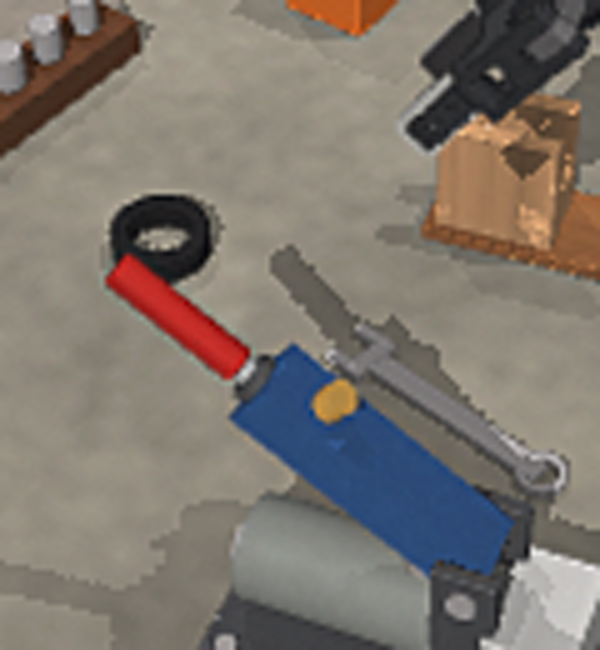

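View pics/t16.png

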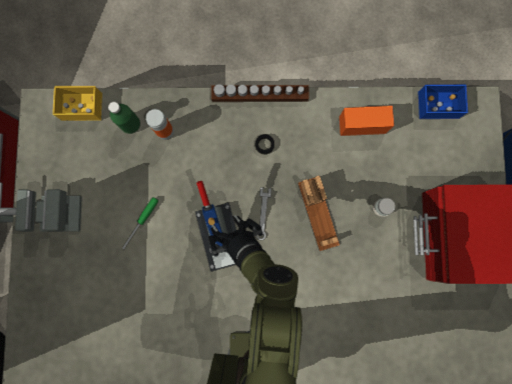

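```bash
python3 - <<'E'
from h import *
a=cv2.imread('pics/s16.png')[200:235,225:265];b=cv2.imread('pics/w16.png')[180:235,235:285]
a=cv2.resize(a,(400,350),interpolation=cv2.INTER_CUBIC);b=cv2.resize(b,(318,350),interpolation=cv2.INTER_CUBIC)
cv2.imwrite('pics/z16.png',np.hstack([a,b]))
E
```

```text
(no output)
```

View pics/z16.png

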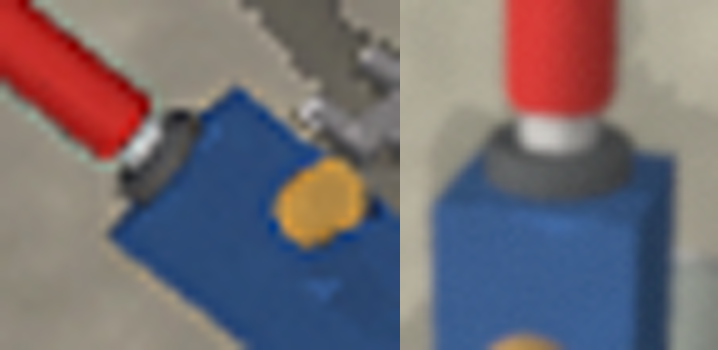

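```bash
python3 - <<'E'
from h import *
s=robot.state();print(s['time_s'],s['ft_force'],s['qd'])
print(workorder.sign_off())
E
```

```text
16.4 [-0.07054413  0.38477075 -0.001828  ] [ 0.72942948  1.18177306 -1.1421103   0.23527045  0.04074014 -0.07104701]
the job is handed in; nothing more can be done
None
```

The handle bar is fully home in the lever socket, and I handed the job in at 16.4 s with the gripper clear of everything.

- **What I did:** I lifted the bar from the rest by its bare shank and pushed it about 62 mm into the socket, past the catch. I then let go, and the socket held it. I took the bar by the red grip and pushed until the collar met the mouth. The wrist force jumped from about 8 N to about 26 N, and the bar went no further when I pushed again. Then I let go and backed off.
- **Last checks:** Enlarged side and wrist pictures show the collar flat on the mouth with no gap. In the side picture the socket's corners are within about half a pixel of where they started. In the last top view the tape, wrench, screwdriver and jar are where they were at the start. The wrist force was about 0.4 N.
- **Disagreements:**
  - **Joint limit:** Joint 6 reached its 180° limit just before insertion, so I rolled the hand about 16° around the bar's axis to get clear of it.
  - **Tool tilt:** The tool tilted up by about 2° several times while pushing, and I corrected for it. At the final push it read about 2° steeper than the socket fit, though the pictures show the lever unmoved.
  - **Finger opening:** The finger opening read about 3 mm less than the shank and grip diameters, but neither grasp slipped.

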